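Pack the repaired gauges and close the carton

ROBOT

A 6-joint arm with a two-finger parallel gripper is mounted at the origin on the work surface. World frame = base frame: x ahead of the robot, y to its left, z up, the work surface at z = 0. Lengths are in m, angles in rad, forces in N, time in s.
With the tool pointing down it reaches from about 0.375 to 0.9 m from the base axis. Payload 3.1 kg.
Tool frame: the origin (TCP) lies on the centre line of the jaws, within the pads' length; the fingertips stand 25 mm ahead of it and the grasp point (between the pads) lies 6 mm ahead of it; x points along the fingers, y is the direction in which the jaws open and shut, and the axes are right-handed (so a half turn about x gives the same grasp; the last joint's range is limited). The gripper opens to 87 mm and grips with 3 to 60 N. Pads are 19 mm wide; open, the fingers measure 117 mm over their backs; the gripper's body (75 mm by 190 mm) begins 51 mm behind the grasp point.
Start: joints at [-1.327, 0.527, 1.433, -0, 1.181, -0.178], TCP at [0.256, -0.57, 0.215] pointing down, gripper open.
Joint ranges: [-3.08, 3.08], [-0.75, 2.2], [0.22, 2.44], [-1.43, 4.57], [0, 2.65], [-2.85, 2.85]. Speed limits (rad/s): [2.79, 2.79, 3.14, 3.14, 3.14, 3.14].

INTERFACE

Orientations are given as a unit quaternion [x, y, z, w].
In Python, from rig import robot gives the robot as it stands. The module is installed in compiled form; this text tells all that it offers.
- The arm moves only by the tool move_arm, never from a script. Its argument "commands" is a list of rows, each a list of 5 numbers: the gripper's target within -1 to 1 (shut at 1, half-way at 0, fully open at -1), then the shift along the tool's x, y, z in mm, then the turn about the tool's x in degrees. A call has 1 to 8 rows; each row is the pose to reach, as a shift and turn from the pose commanded when the call began, along the tool's axes at that moment; what a row does not reach only later rows make up. A row lasts 1/12 s, in which the tool goes at most 41.7 mm and 7.16 degrees, less where a joint would pass 70% of its speed; a pose out of reach is approached as far as the arm can. A call with a gripper value outside its range is refused whole. The fingers move at their own pace and stop on an object; "newtons" is the grip in N (left out, the last holds). Time passes only in rows, so rows that repeat a pose let the fingers close. It gives the time, the measured TCP pose, the force and the opening at its end, in the units of the state.
- robot.get_obs(): the state, without advancing time (a new reading comes with each control period).
- robot.camera(name): name is "scene" or "top"; returns a dict with "image" (384x512x3 uint8, red, green, blue), "fx", "fy", "cx", "cy" (pixels), "xyz" and "rotation" of the camera in the world. Camera axes: x right, y down, z forward; pixel columns grow to the right and rows downward; lengths in m; the calibration is good to about 2 mm. A picture is of the moment at which its call begins. There is no depth.
- robot.hand_in(): hands the job in, once; it reports no verdict.
Trained networks look in a picture, given as the dict that the camera call returned (one of the last four; its "shot" number tells which), for a name from the list of things; names that differ only in an ending like _2 or _b are one class to them, and where a whole thing is asked for, a point or a joint stands for the part that bears it (a point fixed in the world has none). Each returns a list of dicts, best first, with "p" (0 to 1); they miss things now and then, are a little off and sometimes report something else, mostly with a low value. They report only what shows in the picture. A call takes as long as a camera call. They do not tell look-alikes from the thing itself.
- robot.regions_of(picture, name): "pixels" (384x512 bool, what is visible of it) and "bbox" ([left, top, right, bottom] in pixels, round what is visible of it).
The state is a dict: "time": time; "q": joint angles; "joint_velocities": joint speeds; "joint_torque": joint torques, N m; "position": TCP position; "tool_rot": TCP orientation; "ft_force": force on the tool from outside, world axes, zero at the start; "moment": the same for the moment, N m; "grip_width": finger opening in m.
Only numpy, scipy, OpenCV 4.12 (cv2) and the standard library are available. Lean on these libraries where they do the work, as an engineer would, in place of code of your own. Each camera call takes 0.05 s, during which the arm holds its last target.

TASK

Pack every repaired gauge that stands in the wooden rack into the carton: stand each one on edge, spigot up, in a cell of its own between the cardboard pads. When all are in, close the carton properly: fold the two short end flaps down flat first, and only then fold the two long flaps down flat over them. Leave the carton standing on the desk, and leave the other things on the desk alone.

Things in the scene. Friction and masses are not known exactly. Their poses are not given: they have to be found in the camera images.
- rack: fixed wooden rack, 290 mm (y) x 128 mm (x). Origin: centre of underside. Four slots, floors centred at x 0, y -86, -22, 42, 106, z 26 mm, lean 0.26 rad towards the rack's +y; a gauge there leans on a 10 mm board on its +y side that reaches 50 mm up along it, so its upper half stands free. 48 mm high rails close the slots' ends
- gauge0: flat cream box 100 mm wide (x), 30 thick (y), 100 tall (z), round dial on the -y face, brass spigot 8 mm wide, 10 high on top at x = +32 mm. Origin: centre of underside; z points to the spigot end. 0.2-0.33 kg. Starts in a rack slot, spigot up, z leaning 0.26 rad; may be absent. Grip it across its 30 mm thickness near the top; about 30 mm is free on each side
- gauge1: another gauge, exactly like gauge0; may be absent
- gauge2: another gauge, exactly like gauge0; may be absent
- gauge3: another gauge, exactly like gauge0; may be absent
- carton: open cardboard carton, loose on the desk, 0.9 kg, can be shoved. Outside 132 mm (x) x 272 (y), walls and floor 4 mm. Origin: centre of underside, z up. Five low pads (tops 55 mm up) across it leave four cells, 46 mm (y) x 124 mm (x), at y = -90, -30, 30, 90; their floor is 4 mm up. End walls (y ends) 120 mm high, long walls 124. A gauge in a cell reaches 104 mm, spigot 114
- flap_near (a joint): long flap at the carton's -x side, 272 mm wide, 65 mm from crease to free edge, 3 mm thick. Crease (hinge axis) at x = -66, z = 124 mm, along y in the carton's frame. Angle, rad: 0 flat over the opening, pi/2 upright, more = leaning outward (starts 2.1-2.5, stop at 2.8). Crease friction 0.03 N m: it stays where left; about 0.5 N at the free edge moves it
- flap_far (a joint): long flap at the carton's +x side, 272 mm wide, 65 mm from crease to free edge, 3 mm thick. Crease (hinge axis) at x = +66, z = 124 mm, along y in the carton's frame. Angle, rad: 0 flat over the opening, pi/2 upright, more = leaning outward (starts 2.1-2.5, stop at 2.8). Crease friction 0.03 N m: it stays where left; about 0.5 N at the free edge moves it
- flap_left (a joint): short end flap at the carton's +y side, 121 mm wide, 65 mm from crease to free edge, 3 mm thick. Crease (hinge axis) at y = +136, z = 120 mm, along x in the carton's frame. Angle, rad: 0 flat over the opening, pi/2 upright, more = leaning outward (starts 2.1-2.5, stop at 2.8). Crease friction 0.03 N m: it stays where left; about 0.5 N at the free edge moves it
- flap_right (a joint): short end flap at the carton's -y side, 121 mm wide, 65 mm from crease to free edge, 3 mm thick. Crease (hinge axis) at y = -136, z = 120 mm, along x in the carton's frame. Angle, rad: 0 flat over the opening, pi/2 upright, more = leaning outward (starts 2.1-2.5, stop at 2.8). Crease friction 0.03 N m: it stays where left; about 0.5 N at the free edge moves it
- ref_gauge: bystander: chrome reference gauge, 72 mm dial on a brass stem and round foot, 104 mm high, standing loose beyond the work. Origin: centre of its foot's underside
- vial: bystander: small amber glass vial with black cap, 30 mm across, 62 mm high, beyond the work. Origin: centre of its underside
- hex_holder: bystander: steel block with six upright hex keys, 34 x 90 mm, 72 mm high in all, beyond the work. Origin: centre of its underside
Not all that is in view belongs to the job. Leave any orange look-alike of the gauge3 alone. Leave any red look-alike of the gauge1 alone.

How it is judged:
By the outcome, as a careful person would: the job done as asked, in the order asked, and still so for the second after the job is handed in, with the robot touching nothing.
Of gauge0, gauge1, gauge2, gauge3 only 2 to 4 are there at a start; the rules pass over those that are not, and their reading is None.
At some moment in a run one of carton may be knocked a few centimetres aside while the robot is not near it.
It also fails if it takes over 210 s, if anything falls off the work surface, if the arm or the gripper's body presses on something with over 40 N, if the wrist force passes 120 N, or if a joint passes its speed limit or range.

## Working session

There is one attempt and no reset: what is moved stays moved. The work goes in short steps, Python scripts to look and compute and a tool call to move; the robot and the scene stay as the last step left them, time stands still between calls to the robot, and variables do not carry over. Pictures are saved under pics/ and viewed, and the job is handed in when it is done.

Besides the shell and the picture viewer there is one more tool, called after "Emit:" as name(argument=value, ...), one argument or row to a line, values as JSON. move_arm: Moves the arm, as the interface text tells. Its arguments: {"type":"object","properties":{"commands":{"type":"array","items":{"type":"array","items":{"type":"number"}}},"newtons":{"type":"number"}},"required":["commands"]}

```bash
mkdir -p pics; ls
cat > h.py <<'E'
import numpy as np, cv2
from rig import robot
from scipy.spatial.transform import Rotation as R
def shot(name,fn):
    c=robot.camera(name); cv2.imwrite('pics/'+fn,cv2.cvtColor(c['image'],cv2.COLOR_RGB2BGR)); return c
def Rm(c):
    r=np.array(c['rotation'],float)
    return r if r.shape==(3,3) else R.from_quat(r).as_matrix()
def ray(c,u,v):
    d=np.array([(u-c['cx'])/c['fx'],(v-c['cy'])/c['fy'],1.]); return Rm(c)@d
def onz(c,u,v,z):
    d=ray(c,u,v);o=np.array(c['xyz']);t=(z-o[2])/d[2];return o+t*d
def proj(c,P):
    p=(np.atleast_2d(P)-np.array(c['xyz']))@Rm(c); return np.c_[c['fx']*p[:,0]/p[:,2]+c['cx'],c['fy']*p[:,1]/p[:,2]+c['cy']]
E
python3 - <<'E'
from h import *
np.set_printoptions(precision=4,suppress=True)
for n in ['scene','top']:
    c=shot(n,n+'0.png'); print(n,c['fx'],c['fy'],c['cx'],c['cy'],c['xyz'],c['rotation'],c['shot'])
    for k in ['gauge0','rack','carton','flap_near','flap_far','flap_left','flap_right','ref_gauge','vial','hex_holder']:
        for r in robot.regions_of(c,k): print(k,round(r['p'],2),r['bbox'],r['pixels'].sum())
print(robot.get_obs())
E
```

```text
pics
scene 433.8912648126731 433.8912648126731 254.76996104184119 194.47422362134637 [1.3755 0.6489 1.0333] [ 0.3989  0.8176 -0.3734 -0.1816] 1
gauge0 0.96 [140.3, 194.9, 183.2, 226.5] 830
gauge0 0.89 [255.5, 164.7, 284.6, 182.0] 375
gauge0 0.83 [200.9, 157.2, 221.7, 193.6] 389
gauge0 0.68 [220.4, 144.1, 253.1, 162.7] 514
gauge0 0.6 [228.3, 172.1, 253.6, 204.7] 365
gauge0 0.19 [289.5, 170.8, 370.0, 233.5] 1668
rack 0.57 [169.6, 163.7, 255.5, 215.2] 2266
rack 0.47 [329.7, 231.8, 367.4, 258.4] 239
rack 0.24 [253.0, 173.2, 289.5, 203.8] 665
carton 0.65 [253.0, 173.0, 369.3, 285.8] 7812
carton 0.15 [197.2, 230.6, 218.7, 258.9] 568
flap_near 0.95 [292.3, 170.2, 369.2, 234.6] 1772
flap_far 0.7 [256.3, 201.1, 324.8, 258.0] 323
flap_left 0.67 [331.8, 232.4, 365.6, 258.2] 228
flap_right 0.72 [254.4, 178.3, 289.4, 203.6] 668
ref_gauge 0.64 [195.2, 229.7, 221.7, 261.4] 612
ref_gauge 0.31 [280.6, 221.5, 314.4, 248.1] 72
ref_gauge 0.22 [233.4, 257.3, 264.1, 292.4] 515
vial 0.42 [184.2, 227.0, 192.0, 242.0] 117
hex_holder 0.67 [235.8, 265.6, 261.7, 291.0] 415
hex_holder 0.23 [335.1, 230.7, 366.6, 
[... 754 characters left out ...]
ht 0.42 [288.6, 128.8, 298.2, 139.9] 77
ref_gauge 0.66 [253.3, 124.9, 273.1, 146.0] 350
vial 0.5 [133.3, 146.5, 255.2, 229.7] 7238
vial 0.43 [287.2, 126.9, 297.2, 135.7] 89
vial 0.31 [154.1, 147.7, 242.7, 178.5] 1262
{'time': 1.1, 'q': array([-1.3265,  0.5275,  1.4327,  0.    ,  1.1814, -0.1785]), 'joint_velocities': array([ 0.0013, -0.0003,  0.0011, -0.0008,  0.0004,  0.0003]), 'joint_torque': array([ -0.0004, -44.0026, -17.6987,   0.0634,   0.0505,  -0.    ]), 'position': array([ 0.2565, -0.5699,  0.2154]), 'tool_rot': array([ 0.6914,  0.1484, -0.6914,  0.1484]), 'ft_force': array([-0.7483, -0.9763, -1.1281]), 'moment': array([-0.0325,  0.0319,  0.0144]), 'grip_width': 0.08661542831461216}
```

Run:
```python
import cv2
a=cv2.imread('pics/top0.png')[110:290,120:380]; cv2.imwrite('pics/top0c.png',cv2.resize(a,None,fx=3,fy=3,interpolation=cv2.INTER_CUBIC))
a=cv2.imread('pics/scene0.png')[120:310,130:390]; cv2.imwrite('pics/scene0c.png',cv2.resize(a,None,fx=3,fy=3,interpolation=cv2.INTER_CUBIC))
```

```text
(no output)
```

View pics/top0c.png

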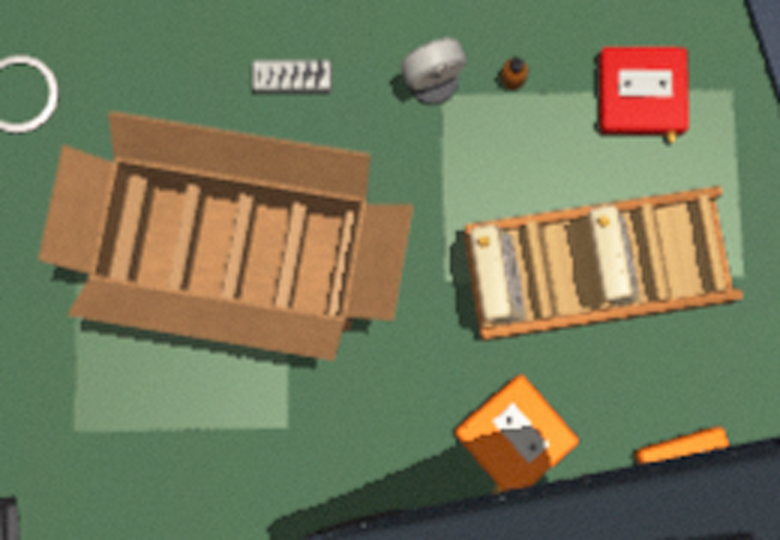

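View pics/scene0c.png

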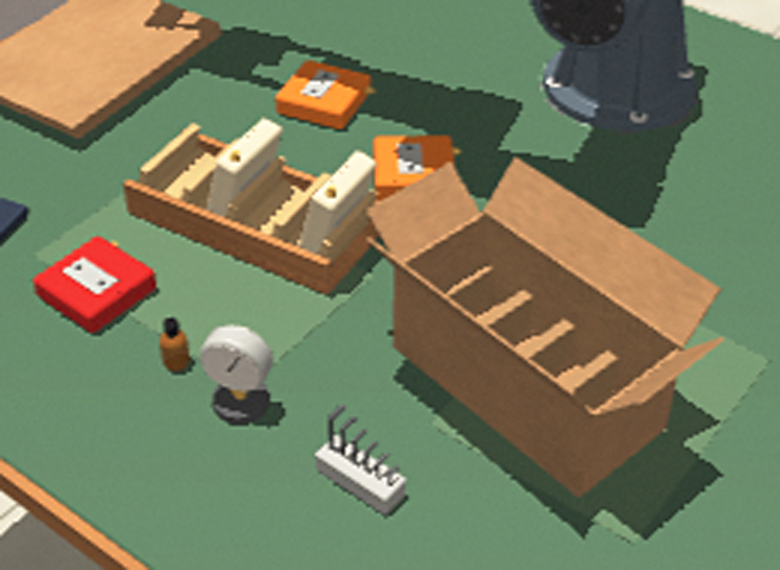

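Run:
```python
import cv2
t=cv2.imread('pics/top0.png');s=cv2.imread('pics/scene0.png')
def z(a,x0,y0,x1,y1,f,n):
    b=cv2.resize(a[y0:y1,x0:x1],None,fx=f,fy=f,interpolation=cv2.INTER_CUBIC)
    for x in range((x0//10+1)*10,x1,10):
        cv2.line(b,((x-x0)*f,0),((x-x0)*f,6),(255,255,255),1); cv2.putText(b,str(x),((x-x0)*f-10,18),0,.35,(255,255,255),1)
    for y in range((y0//10+1)*10,y1,10):
        cv2.line(b,(0,(y-y0)*f),(6,(y-y0)*f),(255,255,255),1); cv2.putText(b,str(y),(8,(y-y0)*f+4),0,.35,(255,255,255),1)
    cv2.imwrite('pics/'+n,b)
z(t,270,165,375,230,7,'rackt.png'); z(t,130,140,262,235,6,'cart.png')
z(s,165,150,262,220,8,'racks.png'); z(s,248,165,375,290,4,'cars.png')
```

```text
(no output)
```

View pics/rackt.png

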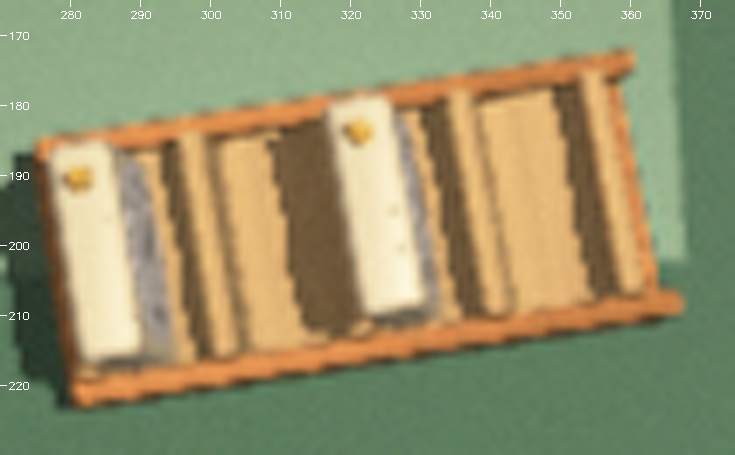

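View pics/cart.png

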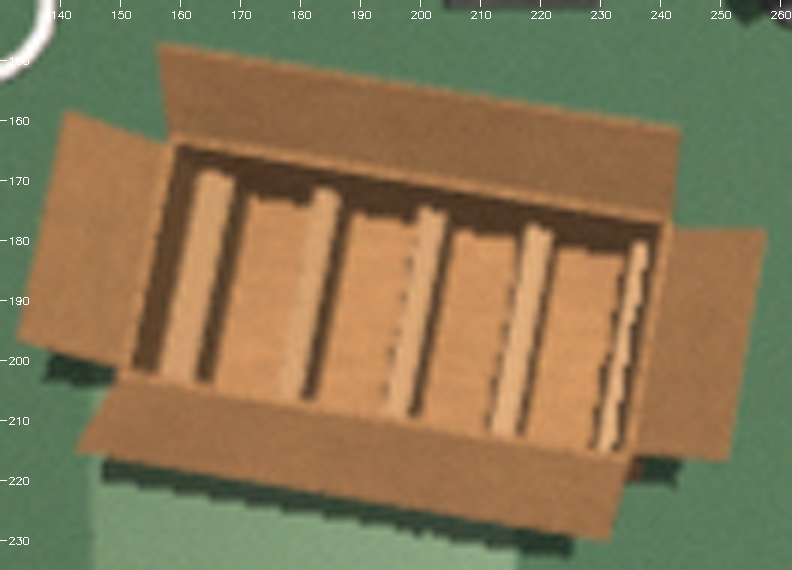

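View pics/racks.png

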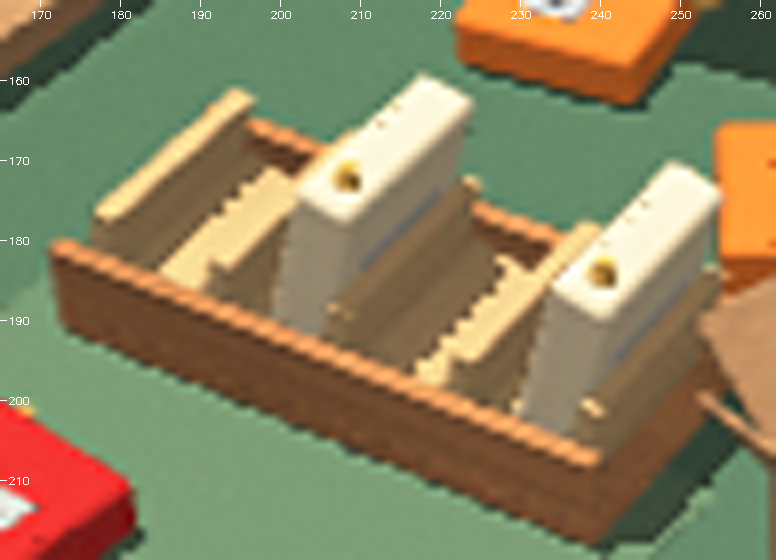

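View pics/cars.png

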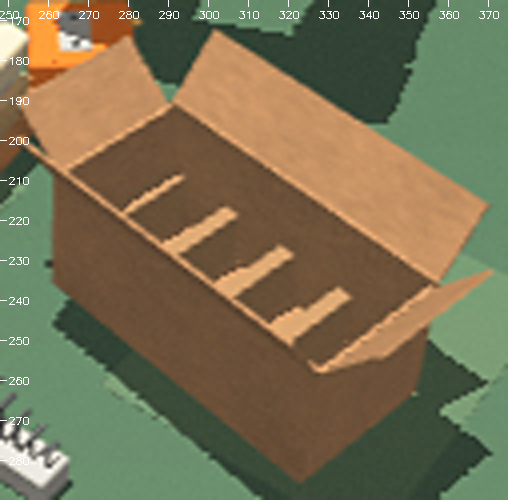

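```bash
cat > fit.py <<'E'
from h import *
from scipy.optimize import least_squares
def T(p,L):
    L=np.atleast_2d(np.array(L,float)); c,s=np.cos(p[2]),np.sin(p[2])
    return np.c_[p[0]+c*L[:,0]-s*L[:,1],p[1]+s*L[:,0]+c*L[:,1],L[:,2]]
def fit(obs,p0):
    # obs list of (cam, local xyz, (u,v))
    f=lambda p: np.concatenate([(proj(c,T(p,l))[0]-uv) for c,l,uv in obs])
    r=least_squares(f,p0,loss='soft_l1'); return r.x,f(r.x).reshape(-1,2)
E
python3 - <<'E'
from fit import *
np.set_printoptions(precision=4,suppress=True)
import pickle
s=robot.camera('scene');t=robot.camera('top')
pickle.dump({k:dict(s) for k,s in (('s',s),('t',t))},open('cam.pkl','wb'))
H=.048;x=.064;y=.145
o=[(t,(x,y,H),(275.5,184.8)),(t,(x,-y,H),(360.7,172.3)),(t,(-x,y,H),(281.3,222.8)),(t,(-x,-y,H),(367.5,209)),
(s,(x,-y,H),(172,180)),(s,(x,y,H),(239.7,207.7)),(s,(x,-y,0),(173,190.5)),(s,(x,y,0),(240,217.7))]
p,e=fit(o,[.4,-.2,0]); print('rack',p,e)
for ys in (-86,-22,42,106):
    u=[]
    for dx in(-50,50):
        for dy in(-15,15):
            u.append([dx/1e3,(ys+dy*np.cos(.26)+100*np.sin(.26))/1e3,(26+100*np.cos(.26)-dy*np.sin(.26))/1e3])
    print(ys,proj(t,T(p,u)).round(1).tolist(),T(p,[[0,(ys+100*np.sin(.26))/1e3,.1226]]))
X=.066;Y=.136
o=[(t,(X-.003,Y-.003,.122),(159.5,163.5)),(t,(X-.003,-Y+.003,.122),(240.5,177.5)),(t,(-X+.003,Y-.003,.122),(151.5,202)),(t,(-X+.003,-Y+.003,.122),(235,216)),
(s,(X,Y,.122),(327,257)),(s,(X,Y,0),(323,285)),(s,(X,-Y,.122),(262,207)),(s,(X,-Y,0),(261,236)),(s,(-X,Y,.122),(357,235)),(s,(-X,-Y,.122),(291,190)),(s,(-X,Y,0),(352,263))]
p,e=fit(o,[.35,.2,-.1]); print('carton',p,e)
for n in['hex_holder','ref_gauge','vial']:
    for r in robot.regions_of(t,n)[:1]:
        b=r['bbox'];print(n,r['p'],onz(t,(b[0]+b[2])/2,(b[1]+b[3])/2,.05))
E
```

```text
rack [ 0.5218 -0.2041  0.1343] [[-0.993   0.5801]
 [-0.5953 -0.1662]
 [-0.5214  0.5397]
 [ 0.0194  0.7479]
 [-1.2438  0.0468]
 [-0.6115 -0.1795]
 [-0.5749 -0.3086]
 [-0.5654  0.1398]]
-86 [[350.7, 206.0], [341.1, 207.7], [344.8, 174.9], [335.3, 176.8]] [[ 0.5299 -0.2638  0.1226]]
-22 [[330.6, 209.1], [321.1, 210.8], [324.9, 178.0], [315.5, 179.9]] [[ 0.5213 -0.2004  0.1226]]
42 [[310.4, 212.3], [301.0, 214.0], [304.9, 181.1], [295.6, 182.9]] [[ 0.5128 -0.137   0.1226]]
106 [[290.2, 215.4], [280.8, 217.1], [284.9, 184.2], [275.7, 186.0]] [[ 0.5042 -0.0735  0.1226]]
carton [ 0.5449  0.1995 -0.1877] [[-0.7334  0.1064]
 [ 0.4487 -0.3132]
 [-0.7531  0.2663]
 [-0.9566  0.2511]
 [ 0.0436  0.7874]
 [-0.463   0.2857]
 [-1.1129  0.3184]
 [-0.4191 -1.3362]
 [ 0.5547 -0.2449]
 [ 0.1335 -0.8394]
 [-0.556  -0.7203]]
hex_holder 0.68 [0.7374 0.1341 0.05  ]
ref_gauge 0.89 [ 0.7351 -0.0196  0.05  ]
vial 0.53 [ 0.7424 -0.1177  0.05  ]
```

```bash
cat > plan.py <<'E'
from fit import *
np.set_printoptions(precision=4,suppress=True)
RACK=[.5218,-.2041,.1343]
def state():
    o=robot.get_obs(); M=R.from_quat(o['tool_rot']).as_matrix()
    return o,M
def go(P,yaw=None,label=''):
    """P world TCP; yaw: desired direction of jaws (mod pi). prints tool shift mm + turn"""
    o,M=state(); d=M.T@(np.array(P)-o['position'])*1e3
    turn=0
    if yaw is not None:
        cur=np.arctan2(M[1,1],M[0,1]); a=(yaw-cur+np.pi/2)%np.pi-np.pi/2; turn=-np.degrees(a)
    print(label,'shift',d.round(1),'turn',round(turn,1),'| at',o['position'].round(4),'t',round(o['time'],2),'q6',o['q'][5].round(2),'w',round(o['grip_width'],4),'F',o['ft_force'].round(1))
E
python3 - <<'E'
from plan import *
o,M=state();print(M)
y=RACK[2]+np.pi/2
P=T(RACK,[[0,.106+.012,.30]])[0]; print(P); go(P,y)
go(T(RACK,[[0,-.022+.012,.30]])[0],y)
E
```

```text
[[-0.      0.4103 -0.9119]
 [ 0.     -0.9119 -0.4103]
 [-1.     -0.      0.    ]]
[ 0.506  -0.0872  0.3   ]
 shift [ -84.6 -337.9 -425.6] turn 16.5 | at [ 0.2565 -0.5699  0.2154] t 1.35 q6 -0.18 w 0.087 F [-0.1 -0.5 -0.2]
 shift [ -84.6 -215.2 -389.2] turn 16.5 | at [ 0.2565 -0.5699  0.2154] t 1.35 q6 -0.18 w 0.087 F [-0.1 -0.5 -0.2]
```

Emit:
move_arm(
  commands=[
    [-1, -85, 0, 0, 0],
    [-1, -85, 0, 0, 0],
    [-1, -85, -60, -75, 6],
    [-1, -85, -85, -107, 8],
    [-1, -85, -110, -140, 12],
    [-1, -85, -135, -170, 16],
    [-1, -85, -160, -200, 16],
    [-1, -85, -180, -225, 16],
  ],
  newtons=10,
)

```text
time: 2.02
position: [0.371, -0.3457, 0.3006]
tool_rot: [0.705, 0.05, -0.705, 0.051]
ft_force: [0.4, -0.6, -0.2]
grip_width: 0.0874
```

Run:
```python
from plan import *
go(T(RACK,[[0,-.022+.012,.30]])[0],RACK[2]+np.pi/2)
go(T(RACK,[[0,.106+.012,.30]])[0],RACK[2]+np.pi/2)
```

```text
shift [   0.7 -108.7 -169.3] turn 0.5 | at [ 0.371  -0.3457  0.3006] t 2.02 q6 0.46 w 0.0874 F [ 0.4 -0.6 -0.2]
 shift [   0.6 -236.7 -170.4] turn 0.5 | at [ 0.371  -0.3457  0.3006] t 2.02 q6 0.46 w 0.0874 F [ 0.4 -0.6 -0.2]
```

Emit:
move_arm(
  commands=[
    [-1, 0, -40, -28, 0],
    [-1, 0, -80, -56, 0],
    [-1, 0, -105, -80, 0],
    [-1, 0, -140, -105, 0],
    [-1, 0, -175, -125, 0],
    [-1, 0, -200, -135, 0],
    [-1, 0, -200, -135, 0],
    [-1, 0, -200, -135, 0],
  ],
)

```text
time: 2.68
position: [0.4758, -0.1286, 0.3005]
tool_rot: [-0.705, -0.052, 0.705, -0.052]
ft_force: [0.5, 0.1, 0.5]
grip_width: 0.0869
```

Run:
```python
from plan import *
go(T(RACK,[[0,.106+.012,.30]])[0],RACK[2]+np.pi/2)
c=shot('top','t1.png'); c=shot('scene','s1.png')
```

```text
shift [  0.5 -36.5 -36. ] turn 0.8 | at [ 0.4758 -0.1286  0.3005] t 2.68 q6 0.93 w 0.0869 F [0.5 0.1 0.5]
```

View pics/s1.png

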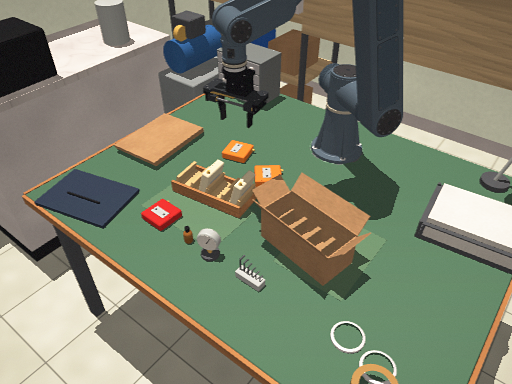

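Run:
```python
from plan import *
c=shot('scene','s2.png');o,M=state();print(proj(c,o['position']),proj(c,o['position']-M[:,0]*.1),o['time'],proj(c,[.256,-.57,.215]))
```

```text
[[235.939  123.4212]] [[234.9881  94.9239]] 2.8333 [[188.5211  83.8196]]
```

View pics/s2.png

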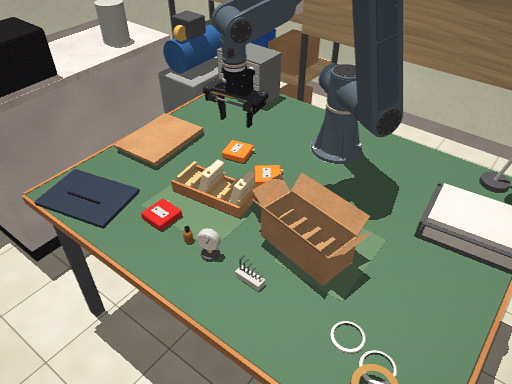

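Emit:
move_arm(
  commands=[
    [-1, 0, -20, -20, 1],
    [-1, 0, -36, -36, 1],
    [-1, 40, -36, -36, 1],
    [-1, 80, -36, -36, 1],
    [-1, 110, -36, -36, 1],
    [-1, 120, -36, -36, 1],
    [-1, 120, -36, -36, 1],
    [-1, 120, -36, -36, 1],
  ],
)

```text
time: 3.5
position: [0.5067, -0.0909, 0.1809]
tool_rot: [0.706, 0.044, -0.706, 0.044]
ft_force: [0.5, 0.3, 0.2]
grip_width: 0.0867
```

Run:
```python
from plan import *
go(T(RACK,[[0,.106+.012,.110]])[0],RACK[2]+np.pi/2)
c=shot('top','t3.png'); cv2.imwrite('pics/t3c.png',cv2.resize(cv2.imread('pics/t3.png')[100:280,200:380],None,fx=3,fy=3))
c=shot('scene','s3.png'); cv2.imwrite('pics/s3c.png',cv2.resize(cv2.imread('pics/s3.png')[100:260,140:340],None,fx=4,fy=3.7))
```

```text
shift [70.9 -3.8  0.2] turn -0.6 | at [ 0.5067 -0.0909  0.1809] t 3.5 q6 1.05 w 0.0867 F [0.5 0.3 0.2]
```

View pics/s3c.png

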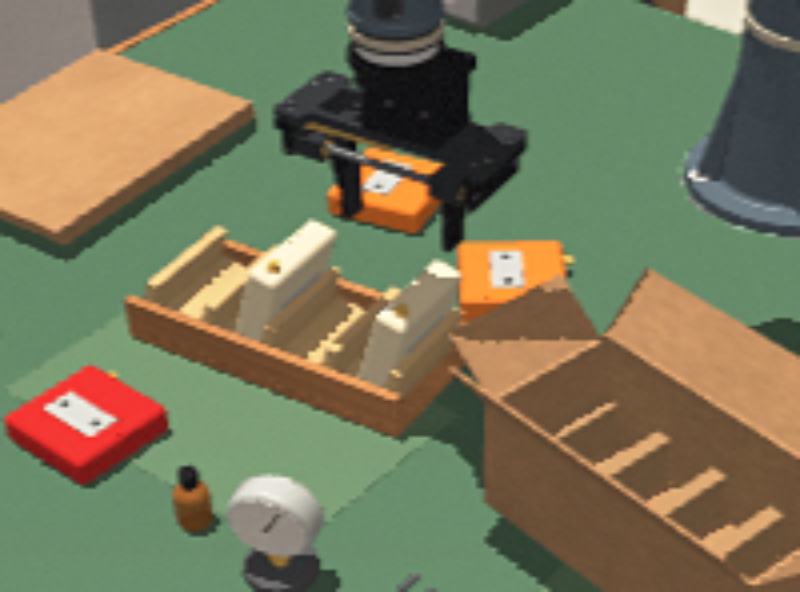

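Emit:
move_arm(
  commands=[
    [-1, 30, 0, 0, 0],
    [-1, 55, 0, 0, 0],
    [-1, 70, 0, 0, 0],
    [-1, 70, 0, 0, 0],
    [-1, 70, 0, 0, 0],
  ],
)

```text
time: 4.02
position: [0.507, -0.09, 0.1115]
tool_rot: [0.706, 0.044, -0.705, 0.045]
ft_force: [-0.9, 0.7, -0.1]
grip_width: 0.0868
```

Emit:
move_arm(
  commands=[
    [0.1, 0, 0, 0, 0],
    [0.1, 0, 0, 0, 0],
    [0.1, 0, 2, 0, 0],
    [0.1, 0, 4, 0, 0],
    [0.1, 0, 6, 0, 0],
    [0.1, 0, 8, 0, 0],
    [0.1, 0, 8, 0, 0],
    [0.1, 0, 8, 0, 0],
  ],
  newtons=8,
)

```text
time: 4.68
position: [0.5071, -0.0976, 0.1104]
tool_rot: [-0.706, -0.044, 0.706, -0.044]
ft_force: [0.1, 0.2, 0.8]
grip_width: 0.0434
```

Run:
```python
from plan import *
go(T(RACK,[[0,.106,.110]])[0],RACK[2]+np.pi/2)
c=shot('scene','s4.png'); cv2.imwrite('pics/s4c.png',cv2.resize(cv2.imread('pics/s4.png')[100:260,140:340],None,fx=4,fy=3.7))
```

```text
shift [ 0.4  1.5 -0.4] turn -0.5 | at [ 0.5071 -0.0976  0.1104] t 4.68 q6 1.04 w 0.0434 F [0.1 0.2 0.8]
```

View pics/s4c.png

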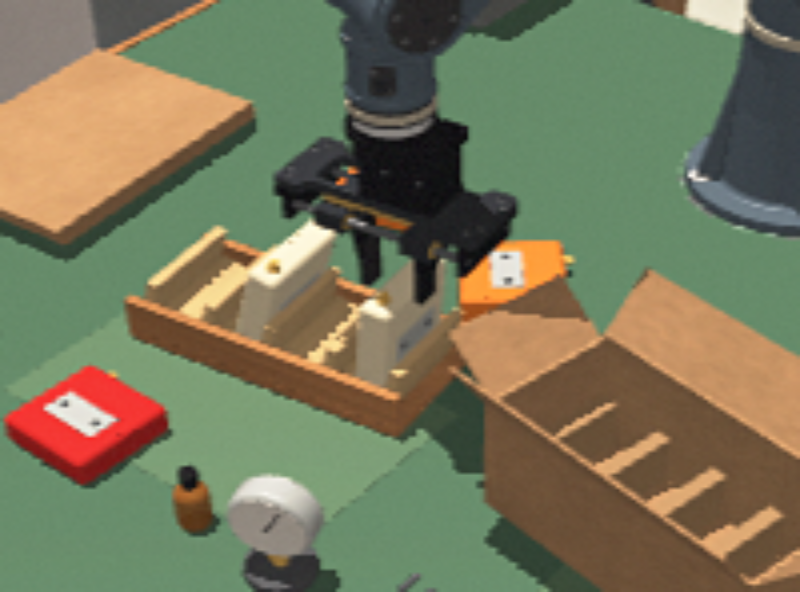

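Emit:
move_arm(
  commands=[
    [1, 0, 1, 0, 0],
    [1, 0, 1, 0, 0],
    [1, 0, 1, 0, 0],
    [1, 0, 1, 0, 0],
    [1, 0, 1, 0, 0],
    [1, 0, 1, 0, 0],
  ],
  newtons=10,
)

```text
time: 5.23
position: [0.5072, -0.0984, 0.1103]
tool_rot: [-0.706, -0.045, 0.706, -0.045]
ft_force: [-0.1, 0.5, -0.7]
grip_width: 0.0298
```

Emit:
move_arm(
  commands=[
    [1, -5, 0, 0, 0],
    [1, -15, 0, 0, 0],
    [1, -30, 0, 0, 0],
    [1, -60, 0, 0, 0],
    [1, -100, 0, 0, 0],
    [1, -140, 0, 0, 0],
    [1, -160, 0, 0, 0],
    [1, -160, 0, 0, 0],
  ],
  newtons=22,
)

```text
time: 5.9
position: [0.5104, -0.0997, 0.2766]
tool_rot: [0.71, 0.043, -0.702, 0.047]
ft_force: [0.3, -0.3, -2.8]
grip_width: 0.0296
```

Run:
```python
from plan import *
C=[.545,.1995,-.1877]
go(T(C,[[0,.03,.27]])[0],C[2]+np.pi/2)
c=shot('top','t5.png'); cv2.imwrite('pics/t5c.png',cv2.resize(cv2.imread('pics/t5.png')[100:280,120:380],None,fx=3,fy=3))
c=shot('scene','s5.png'); cv2.imwrite('pics/s5c.png',cv2.resize(cv2.imread('pics/s5.png')[60:260,140:340],None,fx=4,fy=3))
```

```text
shift [   5.4 -321.   -81.2] turn 18.0 | at [ 0.5104 -0.0997  0.2766] t 5.9 q6 1.04 w 0.0296 F [ 0.3 -0.3 -2.8]
```

View pics/s5c.png

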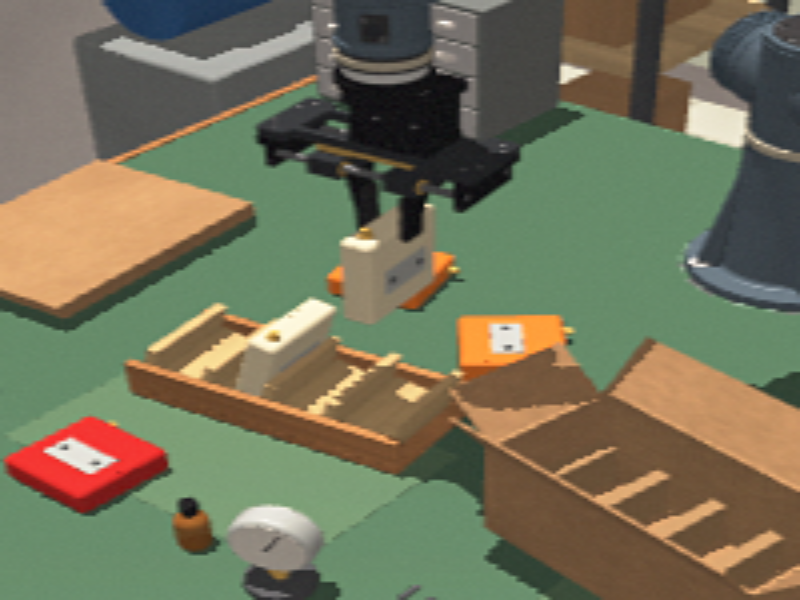

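View pics/t5c.png

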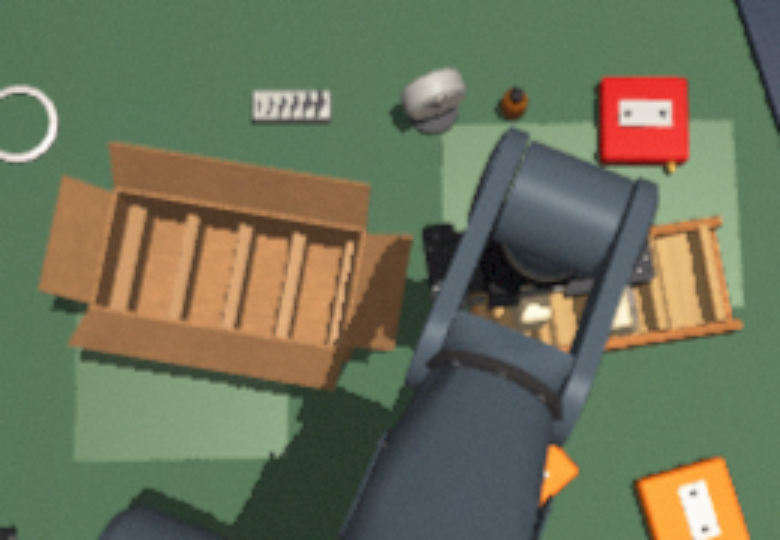

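Emit:
move_arm(
  commands=[
    [1, -20, 0, 0, 0],
    [1, -30, -30, -8, 4],
    [1, -30, -65, -16, 9],
    [1, -30, -100, -25, 13],
    [1, -30, -135, -35, 17],
    [1, -30, -170, -45, 17],
    [1, -30, -205, -55, 17],
    [1, -30, -240, -62, 17],
  ],
)

```text
time: 6.67
position: [0.5371, 0.1491, 0.2975]
tool_rot: [-0.703, 0.061, 0.706, 0.06]
ft_force: [1.2, 0.1, -3.4]
grip_width: 0.0296
```

Run:
```python
from plan import *
C=[.545,.1995,-.1877]
go(T(C,[[0,.03,.29]])[0],C[2]+np.pi/2)
```

```text
shift [  7.4 -81.    0.3] turn 1.0 | at [0.5371 0.1491 0.2975] t 6.67 q6 1.81 w 0.0296 F [ 1.2  0.1 -3.4]
```

Emit:
move_arm(
  commands=[
    [1, 0, -30, 0, 1],
    [1, 0, -60, 0, 1],
    [1, 0, -79, 0, 1],
    [1, 0, -79, 0, 1],
    [1, 0, -79, 0, 1],
    [1, 0, -79, 0, 1],
  ],
)

```text
time: 7.17
position: [0.5506, 0.2246, 0.2982]
tool_rot: [-0.702, 0.067, 0.706, 0.066]
ft_force: [-0.6, 0.0, -2.6]
grip_width: 0.0297
```

Run:
```python
from plan import *
C=[.545,.1995,-.1877]
go(T(C,[[0,.03,.29]])[0],C[2]+np.pi/2)
c=shot('top','t6.png'); cv2.imwrite('pics/t6c.png',cv2.resize(cv2.imread('pics/t6.png')[120:260,120:300],None,fx=4,fy=4))
c=shot('scene','s6.png'); cv2.imwrite('pics/s6c.png',cv2.resize(cv2.imread('pics/s6.png')[100:300,220:390],None,fx=4,fy=3))
```

```text
shift [ 8.1 -4.4  0.8] turn -0.0 | at [0.5506 0.2246 0.2982] t 7.17 q6 1.96 w 0.0297 F [-0.6  0.  -2.6]
```

View pics/s6c.png

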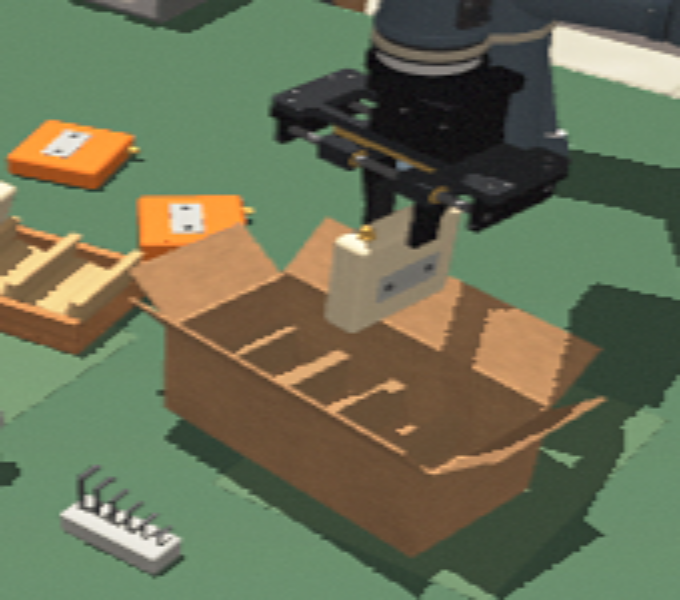

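View pics/t6c.png

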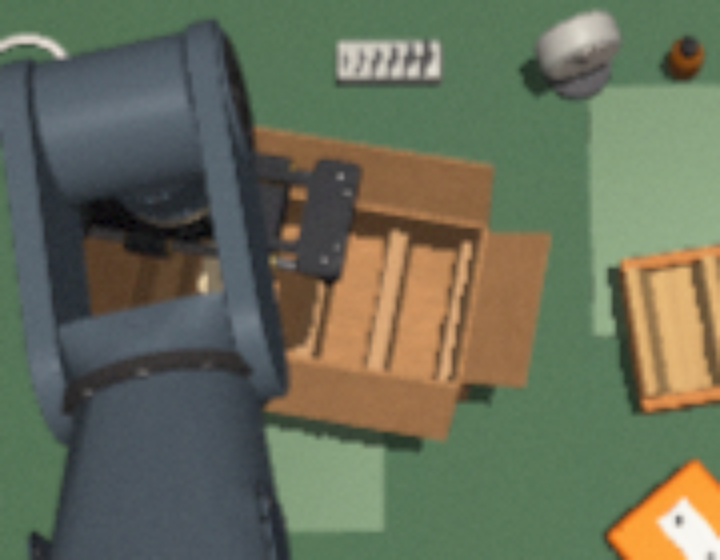

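Emit:
move_arm(
  commands=[
    [1, 20, -4, 0, 0],
    [1, 50, -4, 0, 0],
    [1, 80, -4, 0, 0],
    [1, 110, -4, 0, 0],
    [1, 140, -4, 0, 0],
    [1, 155, -4, 0, 0],
    [1, 165, -4, 0, 0],
    [1, 170, -4, 0, 0],
  ],
)

```text
time: 7.93
position: [0.5521, 0.2281, 0.1289]
tool_rot: [-0.703, 0.067, 0.705, 0.067]
ft_force: [-0.5, 0.6, -3.0]
grip_width: 0.0301
```

Run:
```python
from plan import *
C=[.545,.1995,-.1877]
go(T(C,[[0,.03,.094]])[0],C[2]+np.pi/2)
c=shot('scene','s7.png'); cv2.imwrite('pics/s7c.png',cv2.resize(cv2.imread('pics/s7.png')[100:300,220:390],None,fx=4,fy=3))
```

```text
shift [34.9 -0.6  1.6] turn -0.1 | at [0.5521 0.2281 0.1289] t 7.93 q6 1.97 w 0.0301 F [-0.5  0.6 -3. ]
```

View pics/s7c.png

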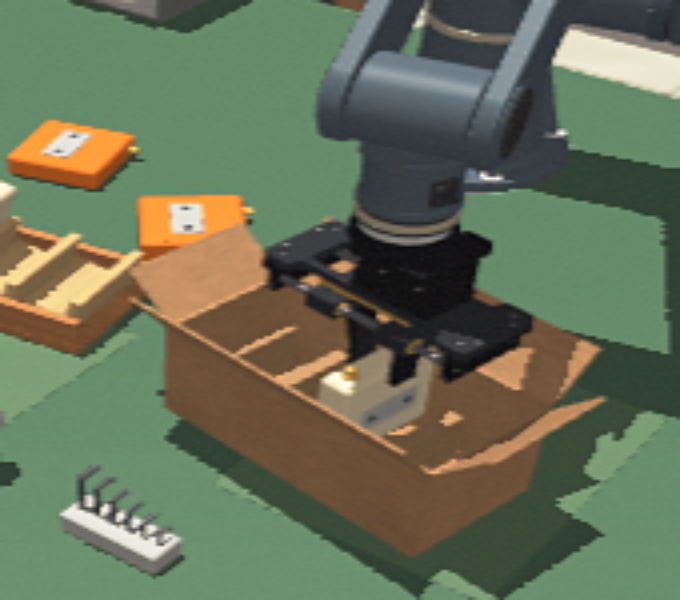

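Emit:
move_arm(
  commands=[
    [1, 10, 0, 1, 0],
    [1, 20, 0, 1, 0],
    [1, 27, 0, 1, 0],
    [1, 31, 0, 1, 0],
    [1, 34, 0, 1, 0],
    [1, 34, 0, 1, 0],
    [1, 34, 0, 1, 0],
  ],
)

```text
time: 8.57
position: [0.5518, 0.2296, 0.0965]
tool_rot: [0.704, -0.066, -0.704, -0.066]
ft_force: [-1.5, -1.3, -2.8]
grip_width: 0.0299
```

Emit:
move_arm(
  commands=[
    [1, 2, 0, 0, 0],
    [1, 4, 0, 0, 0],
    [1, 4, 0, 0, 0],
  ],
)

```text
time: 8.82
position: [0.5516, 0.2295, 0.0923]
tool_rot: [-0.704, 0.066, 0.704, 0.066]
ft_force: [0.2, 0.6, -3.0]
grip_width: 0.0298
```

Emit:
move_arm(
  commands=[
    [1, 1, 0, 0, 0],
    [1, 2, 0, 0, 0],
    [1, 3, 0, 0, 0],
    [1, 3, 0, 0, 0],
  ],
)

```text
time: 9.15
position: [0.5516, 0.2294, 0.0892]
tool_rot: [-0.704, 0.066, 0.704, 0.066]
ft_force: [0.3, 0.0, -2.3]
grip_width: 0.03
```

Run:
```python
from plan import *
C=[.545,.1995,-.1877]
go(T(C,[[0,.03,.091]])[0],C[2]+np.pi/2)
c=shot('scene','s8.png'); cv2.imwrite('pics/s8c.png',cv2.resize(cv2.imread('pics/s8.png')[150:290,240:380],None,fx=5,fy=4))
```

```text
shift [-1.8  0.6  0.9] turn -0.0 | at [0.5516 0.2294 0.0892] t 9.15 q6 1.97 w 0.03 F [ 0.3  0.  -2.3]
```

View pics/s8c.png

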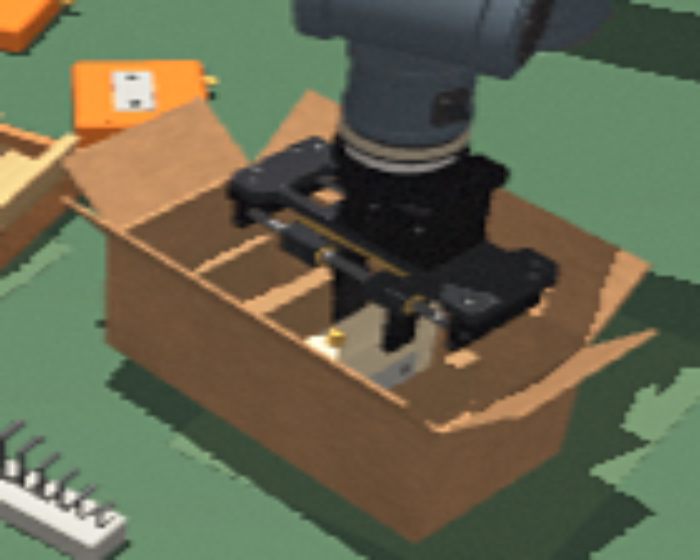

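Emit:
move_arm(
  commands=[
    [1, 1, 0, 0, 0],
    [1, 2, 0, 0, 0],
    [1, 3, 0, 0, 0],
    [1, 3, 0, 0, 0],
  ],
)

```text
time: 9.53
position: [0.5515, 0.2294, 0.0862]
tool_rot: [-0.704, 0.066, 0.704, 0.066]
ft_force: [-1.0, 0.3, -2.8]
grip_width: 0.0295
```

Run:
```python
from plan import *
C=[.545,.1995,-.1877]
go(T(C,[[0,.03,.091]])[0],C[2]+np.pi/2)
c=shot('scene','s8.png')
for z in(.104,.114,.120,.124): print(z,proj(c,T(C,[[.032,.03,z]])),proj(c,T(C,[[.05,.03,z-.01]])))
```

```text
shift [-4.8  0.6  0.8] turn -0.0 | at [0.5515 0.2294 0.0862] t 9.53 q6 1.97 w 0.0295 F [-1.   0.3 -2.8]
0.104 [[306.9913 235.3346]] [[302.4932 240.6241]]
0.114 [[307.2568 232.9694]] [[302.7359 238.2816]]
0.12 [[307.4174 231.5385]] [[302.8828 236.8645]]
0.124 [[307.525  230.5796]] [[302.9812 235.9149]]
```

Emit:
move_arm(
  commands=[
    [1, 1, 0, 0, 0],
    [1, 2, 0, 0, 0],
    [1, 2, 0, 0, 0],
  ],
)

```text
time: 9.83
position: [0.5518, 0.2295, 0.0848]
tool_rot: [0.704, -0.066, -0.704, -0.066]
ft_force: [-0.5, -0.5, 0.6]
grip_width: 0.0299
```

Run:
```python
from plan import *
C=[.545,.1995,-.1877]
go(T(C,[[0,.03,.091]])[0],C[2]+np.pi/2)
c=shot('scene','s9.png'); cv2.imwrite('pics/s9c.png',cv2.resize(cv2.imread('pics/s9.png')[210:270,270:340],None,fx=10,fy=10,interpolation=cv2.INTER_CUBIC))
```

```text
shift [-6.2  0.7  1.1] turn -0.0 | at [0.5518 0.2295 0.0848] t 9.83 q6 1.97 w 0.0299 F [-0.5 -0.5  0.6]
```

View pics/s9c.png

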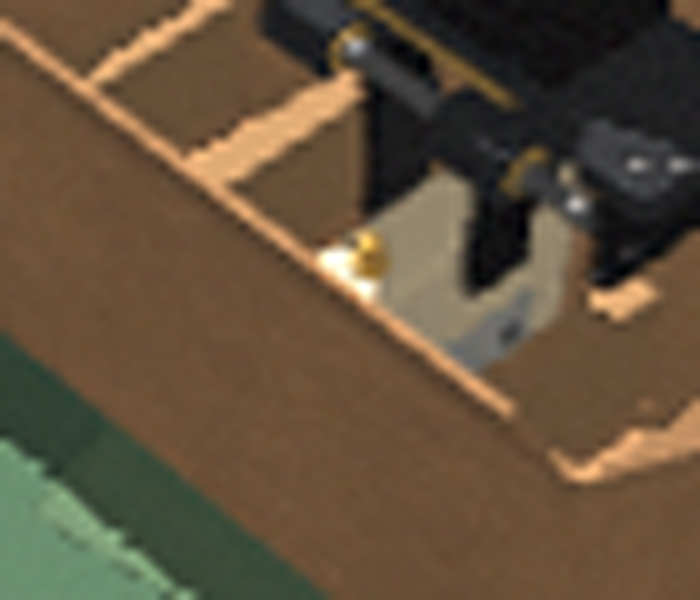

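Weight has gone from the wrist: the gauge is seated. I open part way and rise.

Emit:
move_arm(
  commands=[
    [0, 0, 0, 0, 0],
    [0, 0, 0, 0, 0],
    [0, 0, 0, 0, 0],
    [0, 0, 0, 0, 0],
  ],
)

```text
time: 10.22
position: [0.552, 0.2295, 0.0846]
tool_rot: [0.704, -0.066, -0.704, -0.066]
ft_force: [-0.3, -1.1, 0.6]
grip_width: 0.0425
```

Emit:
move_arm(
  commands=[
    [0, -10, 0, 0, 0],
    [0, -40, 0, 0, 0],
    [0, -80, 0, 0, 0],
    [0, -120, 0, 0, 0],
    [0, -160, 0, 0, 0],
    [0, -200, 0, 0, 0],
    [0, -215, 60, 0, 0],
    [0, -215, 95, 0, 0],
  ],
)

```text
time: 10.88
position: [0.5387, 0.15, 0.3035]
tool_rot: [0.708, -0.064, -0.7, -0.065]
ft_force: [0.3, -1.3, -0.1]
grip_width: 0.0434
```

Run:
```python
from plan import *
go(T(RACK,[[0,-.022+.008,.28]])[0],RACK[2]+np.pi/2)
c=shot('scene','s10.png'); cv2.imwrite('pics/s10c.png',cv2.resize(cv2.imread('pics/s10.png')[150:300,160:380],None,fx=3.5,fy=3.5,interpolation=cv2.INTER_CUBIC))
```

```text
shift [ 23.  364.6 -52.1] turn -18.2 | at [0.5387 0.15   0.3035] t 10.88 q6 1.83 w 0.0434 F [ 0.3 -1.3 -0.1]
```

View pics/s10c.png

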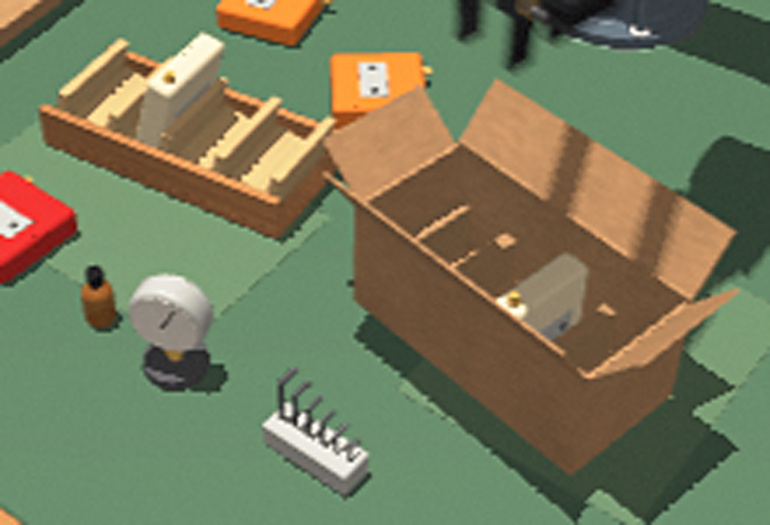

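Emit:
move_arm(
  commands=[
    [-1, 0, 40, -6, -4],
    [-1, 0, 75, -12, -8],
    [-1, 0, 110, -18, -13],
    [-1, 0, 145, -24, -18],
    [-1, 0, 180, -30, -18],
    [-1, 0, 215, -36, -18],
    [-1, 0, 250, -40, -18],
    [-1, 0, 285, -44, -18],
  ],
)

```text
time: 11.6
position: [0.5259, -0.1408, 0.2988]
tool_rot: [0.706, 0.044, -0.706, 0.044]
ft_force: [0.1, 0.2, -0.4]
grip_width: 0.0847
```

Run:
```python
from plan import *
go(T(RACK,[[0,-.022+.008,.28]])[0],RACK[2]+np.pi/2)
```

```text
shift [18.8 76.3 11.9] turn -0.5 | at [ 0.5259 -0.1408  0.2988] t 11.6 q6 0.98 w 0.0847 F [ 0.1  0.2 -0.4]
```

Emit:
move_arm(
  commands=[
    [-1, 0, 35, 6, 0],
    [-1, 0, 70, 12, 0],
    [-1, 30, 75, 12, 0],
    [-1, 70, 75, 12, 0],
    [-1, 110, 75, 12, 0],
    [-1, 120, 75, 12, 0],
    [-1, 120, 75, 12, 0],
    [-1, 120, 75, 12, 0],
  ],
)

```text
time: 12.27
position: [0.5245, -0.2153, 0.1791]
tool_rot: [0.706, 0.044, -0.705, 0.045]
ft_force: [0.2, 0.2, 0.5]
grip_width: 0.0872
```

Run:
```python
from plan import *
go(T(RACK,[[0,-.022+.008,.115]])[0],RACK[2]+np.pi/2)
c=shot('scene','s11.png'); cv2.imwrite('pics/s11c.png',cv2.resize(cv2.imread('pics/s11.png')[120:240,160:300],None,fx=5,fy=5,interpolation=cv2.INTER_CUBIC))
```

```text
shift [64.1  2.5  1.2] turn -0.5 | at [ 0.5245 -0.2153  0.1791] t 12.27 q6 0.86 w 0.0872 F [0.2 0.2 0.5]
```

View pics/s11c.png

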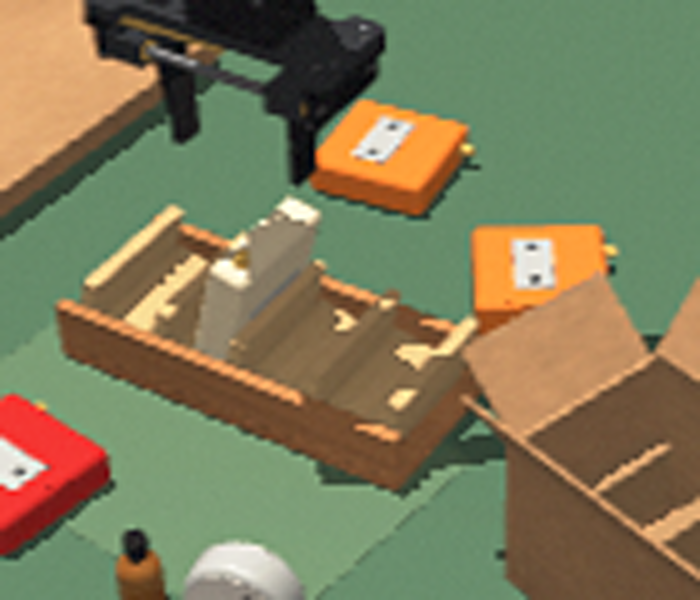

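Emit:
move_arm(
  commands=[
    [-1, 30, 2, 1, 0],
    [-1, 50, 2, 1, 0],
    [-1, 65, 2, 1, 0],
    [-1, 65, 2, 1, 0],
    [-1, 65, 2, 1, 0],
  ],
)

```text
time: 12.73
position: [0.5244, -0.2178, 0.115]
tool_rot: [0.707, 0.044, -0.705, 0.045]
ft_force: [0.4, 1.1, 1.1]
grip_width: 0.0864
```

Emit:
move_arm(
  commands=[
    [0.1, 0, 0, 0, 0],
    [0.1, 0, 0, 0, 0],
    [0.1, 0, 2, 0, 0],
    [0.1, 0, 4, 0, 0],
    [0.1, 0, 6, 0, 0],
    [0.1, 0, 8, 0, 0],
    [0.1, 0, 9, 0, 0],
    [0.1, 0, 9, 0, 0],
  ],
  newtons=8,
)

```text
time: 13.4
position: [0.5241, -0.2224, 0.1164]
tool_rot: [0.706, 0.046, -0.706, 0.041]
ft_force: [-3.1, 12.8, 26.9]
grip_width: 0.0433
```

Emit:
move_arm(
  commands=[
    [1, 0, 0, 0, 0],
    [1, 0, 0, 0, 0],
    [1, 0, 0, 0, 0],
    [1, 0, 0, 0, 0],
    [1, 0, 0, 0, 0],
    [1, 0, 0, 0, 0],
  ],
  newtons=10,
)

```text
time: 13.9
position: [0.5244, -0.2221, 0.1201]
tool_rot: [0.706, 0.046, -0.705, 0.042]
ft_force: [-7.0, 15.0, 44.3]
grip_width: 0.022
```

Emit:
move_arm(
  commands=[
    [1, -5, 0, 0, 0],
    [1, -15, 0, 0, 0],
    [1, -30, 0, 0, 0],
    [1, -60, 0, 0, 0],
    [1, -100, 0, 0, 0],
    [1, -140, 0, 0, 0],
    [1, -180, 0, 0, 0],
    [1, -190, 0, 0, 0],
  ],
  newtons=22,
)

```text
time: 14.57
position: [0.5273, -0.2286, 0.3105]
tool_rot: [0.709, 0.042, -0.702, 0.047]
ft_force: [1.5, 0.1, 0.4]
grip_width: 0.0
```

Run:
```python
from plan import *
C=[.545,.1995,-.1877]
go(T(C,[[0,-.03,.30]])[0],C[2]+np.pi/2)
c=shot('top','t12.png'); cv2.imwrite('pics/t12c.png',cv2.resize(cv2.imread('pics/t12.png')[130:240,120:270],None,fx=5,fy=5,interpolation=cv2.INTER_CUBIC))
for z in(.122,): print(proj(c,T(C,[[.063,.133,z],[.063,-.133,z],[-.063,.133,z],[-.063,-.133,z]])))
c=shot('scene','s12.png'); cv2.imwrite('pics/s12c.png',cv2.resize(cv2.imread('pics/s12.png')[50:290,150:380],None,fx=3.2,fy=2.5,interpolation=cv2.INTER_CUBIC))
```

```text
shift [   7.6 -394.   -61.9] turn 18.0 | at [ 0.5273 -0.2286  0.3105] t 14.57 q6 0.84 w 0.0 F [1.5 0.1 0.4]
[[158.7554 163.5816]
 [240.936  177.1658]
 [150.7337 202.2405]
 [234.0286 216.2292]]
```

View pics/s12c.png

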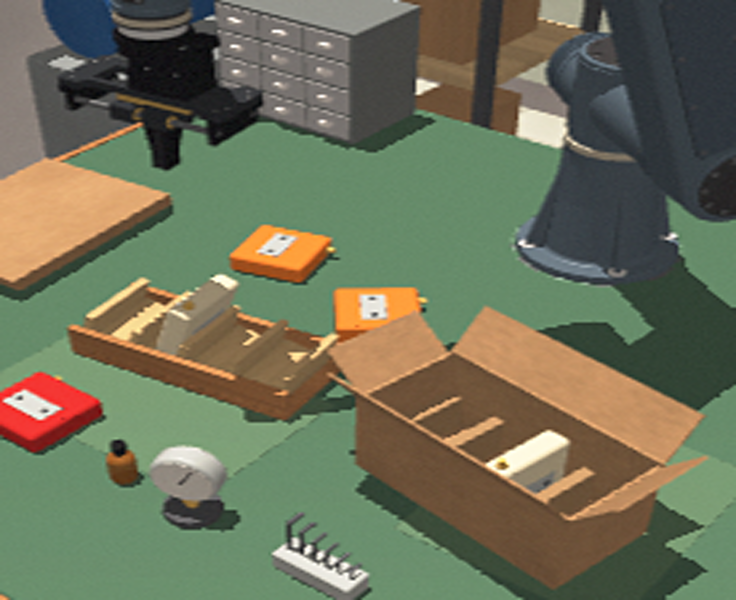

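View pics/t12c.png

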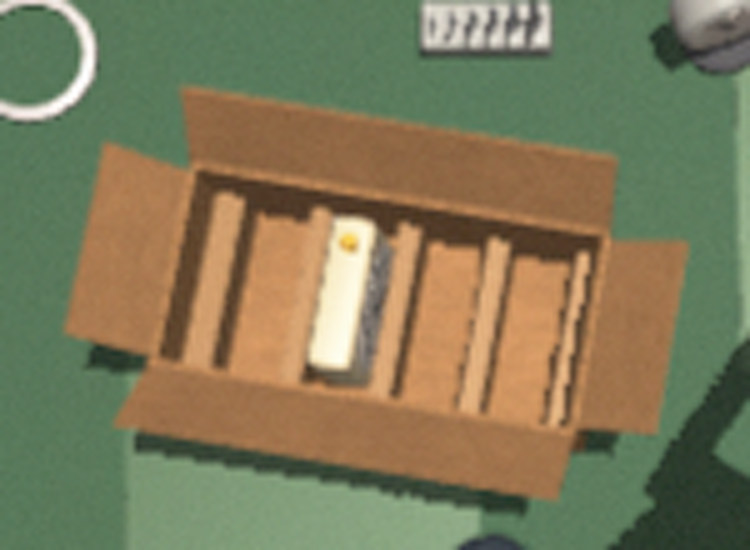

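Run:
```python
import cv2,numpy as np
f=lambda n:cv2.resize(cv2.imread('pics/'+n)[140:225,165:262],None,fx=6,fy=6,interpolation=cv2.INTER_CUBIC)
a=f('s10.png');b=f('s12.png'); 
o=np.vstack([a[:300],b[:300]]) ; cv2.imwrite('pics/cmp.png',o)
```

```text
(no output)
```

View pics/cmp.png

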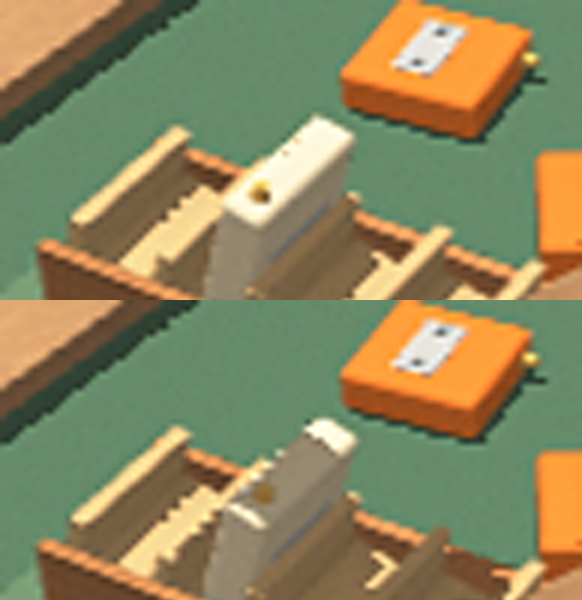

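Emit:
move_arm(
  commands=[
    [-1, 0, 0, 0, 0],
    [-1, 0, 0, 0, 0],
    [-1, 30, 0, 0, 0],
    [-1, 60, 0, 0, 0],
    [-1, 100, 0, 0, 0],
    [-1, 120, 0, 0, 0],
    [-1, 130, 0, 0, 0],
    [-1, 130, 0, 0, 0],
  ],
  newtons=8,
)

```text
time: 15.33
position: [0.5216, -0.2246, 0.1689]
tool_rot: [-0.703, -0.047, 0.708, -0.042]
ft_force: [-0.2, 0.3, 0.7]
grip_width: 0.046
```

Run:
```python
from plan import *
go(T(RACK,[[0,-.022+.006,.110]])[0],RACK[2]+np.pi/2)
print(R.from_quat(robot.get_obs()['tool_rot']).as_matrix())
```

```text
shift [58.9 -3.9 -3.3] turn -0.5 | at [ 0.5216 -0.2246  0.1689] t 15.33 q6 0.84 w 0.046 F [-0.2  0.3  0.7]
[[-0.008   0.1256 -0.9921]
 [ 0.0054 -0.9921 -0.1256]
 [-1.     -0.0064  0.0072]]
```

Emit:
move_arm(
  commands=[
    [-1, 0, -4, -3, 0],
    [-1, 0, -4, -3, 0],
    [-1, 0, -4, -3, 0],
    [-1, 0, -4, -3, 0],
    [-1, 0, -4, -3, 0],
    [-1, 0, -4, -3, 0],
    [-1, 0, -4, -3, 0],
    [-1, 0, -4, -3, 0],
  ],
)

```text
time: 16.0
position: [0.5268, -0.2219, 0.1735]
tool_rot: [0.706, 0.044, -0.706, 0.045]
ft_force: [1.1, -0.1, 0.4]
grip_width: 0.0867
```

Emit:
move_arm(
  commands=[
    [-1, 25, 0, 0, 0],
    [-1, 45, 0, 0, 0],
    [-1, 59, 0, 0, 0],
    [-1, 59, 0, 0, 0],
    [-1, 59, 0, 0, 0],
  ],
)

```text
time: 16.42
position: [0.5263, -0.2216, 0.1137]
tool_rot: [-0.705, -0.045, 0.706, -0.044]
ft_force: [0.1, 0.8, 0.5]
grip_width: 0.0872
```

Run:
```python
from plan import *
go(T(RACK,[[0,-.022+.006,.110]])[0],RACK[2]+np.pi/2)
c=shot('scene','s13.png'); cv2.imwrite('pics/s13c.png',cv2.resize(cv2.imread('pics/s13.png')[120:240,160:300],None,fx=5,fy=5,interpolation=cv2.INTER_CUBIC))
```

```text
shift [ 3.7 -1.9  2.1] turn -0.5 | at [ 0.5263 -0.2216  0.1137] t 16.42 q6 0.85 w 0.0872 F [0.1 0.8 0.5]
```

View pics/s13c.png

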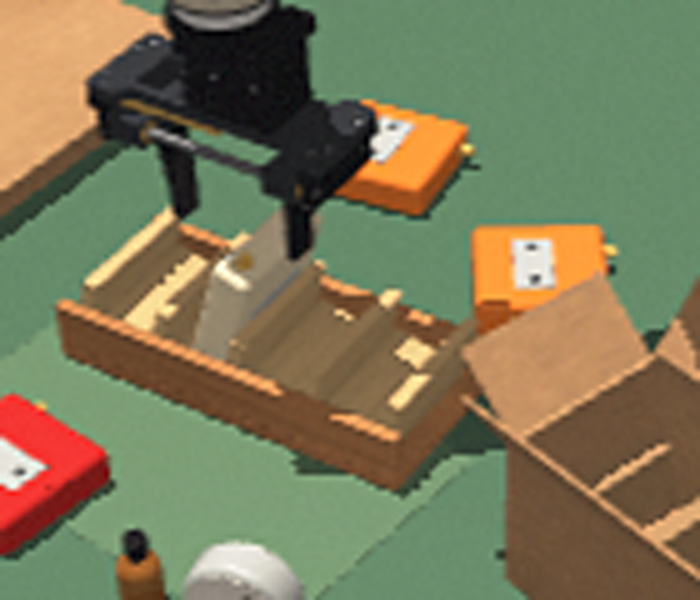

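Emit:
move_arm(
  commands=[
    [-0.3, 3, 0, 0, 0],
    [-0.3, 3, 0, 0, 0],
    [-0.3, 3, 0, 0, 0],
    [-0.3, 3, 0, 0, 0],
    [-0.3, 3, 0, 0, 0],
  ],
)

```text
time: 16.88
position: [0.527, -0.2211, 0.1127]
tool_rot: [0.706, 0.045, -0.705, 0.044]
ft_force: [-1.6, 4.6, 10.5]
grip_width: 0.0622
```

Run:
```python
from plan import *
go(T(RACK,[[0,-.022+.006,.110]])[0],RACK[2]+np.pi/2)
c=shot('scene','s14.png'); cv2.imwrite('pics/s14c.png',cv2.resize(cv2.imread('pics/s14.png')[150:215,185:255],None,fx=9,fy=9,interpolation=cv2.INTER_CUBIC))
```

```text
shift [ 2.7 -1.6  2.9] turn -0.5 | at [ 0.527  -0.2211  0.1127] t 16.88 q6 0.85 w 0.0622 F [-1.6  4.6 10.5]
```

View pics/s14c.png

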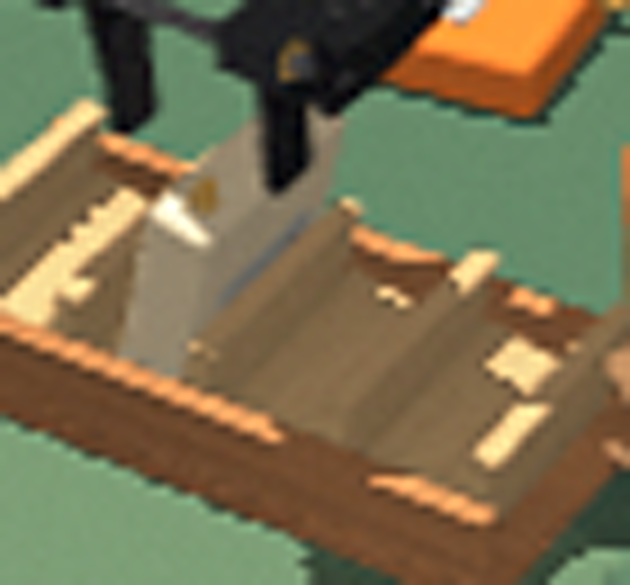

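Run:
```python
from plan import *
o,M=state();c=robot.camera('scene');p=o['position'];print(M)
for s in(-1,1):
    for dz in(-.0095,.0095):
        q=p+M@np.array([.025,s*o['grip_width']/2,dz]); print(s,dz,q,proj(c,q))
for dx in(-50,50):
    for dy in(-15,15):
        l=[dx/1e3,(-22+dy*np.cos(.26)+100*np.sin(.26))/1e3,(26+100*np.cos(.26)-dy*np.sin(.26))/1e3]; print(dx,dy,l,proj(c,T(RACK,l)))
        l=[dx/1e3,(-22+dy*np.cos(.26))/1e3,(26-dy*np.sin(.26))/1e3]; print('bot',l,proj(c,T(RACK,l)))
    l=[dx/1e3,(-22+15*np.cos(.26)+50*np.sin(.26))/1e3,(26+50*np.cos(.26)-15*np.sin(.26))/1e3];print('board',l,proj(c,T(RACK,l)))
```

```text
[[ 0.0005  0.1244 -0.9922]
 [ 0.0029 -0.9922 -0.1244]
 [-1.     -0.0028 -0.0009]]
-1 -0.0095 [ 0.5326 -0.1895  0.0879] [[214.3955 177.5042]]
-1 0.0095 [ 0.5137 -0.1919  0.0879] [[217.4978 174.5999]]
1 -0.0095 [ 0.54   -0.2487  0.0877] [[200.5359 172.1415]]
1 0.0095 [ 0.5212 -0.2511  0.0877] [[203.702  169.3237]]
-50 -15 [-0.05, np.float64(-0.010787794482802187), np.float64(0.12649520609183365)] [[218.1664 157.3036]]
bot [-0.05, np.float64(-0.036495849672017695), np.float64(0.029856208278382326)] [[213.8715 176.3919]]
-50 15 [-0.05, np.float64(0.01820390486123321), np.float64(0.118782789535069)] [[225.1228 161.5236]]
bot [-0.05, np.float64(-0.007504150327982302), np.float64(0.022143791721617675)] [[220.4944 180.4911]]
board [-0.05, np.float64(0.005349877266625454), np.float64(0.07046329062834335)] [[222.7545 171.2287]]
50 -15 [0.05, np.float64(-0.010787794482802187), np.float64(0.12649520609183365)] [[201.6536 172.3542]]
bot [0.05, np.float64(-0.036495849672017695), np.float64(0.029856208278382326)] [[197.9595 191.5355]]
50 15 [0.05, np.float64(0.01820390486123321), np.float64(0.118782789535069)] [[208.8516 176.8238]]
bot [0.05, np.float64(-0.007504150327982302), np.float64(0.022143791721617675)] [[204.8009 195.8676]]
board [0.05, np.float64(0.005349877266625454), np.float64(0.07046329062834335)] [[206.7769 186.5777]]
```

Run:
```python
import cv2
f=9
b=cv2.resize(cv2.imread('pics/s14.png')[145:215,180:260],None,fx=f,fy=f,interpolation=cv2.INTER_CUBIC)
for x in range(180,260,10): cv2.putText(b,str(x),((x-180)*f,10),0,.35,(255,255,255),1);cv2.line(b,((x-180)*f,0),((x-180)*f,600),(200,200,200),1)
for y in range(150,215,10): cv2.putText(b,str(y),(0,(y-145)*f),0,.35,(255,255,255),1);cv2.line(b,(0,(y-145)*f),(720,(y-145)*f),(200,200,200),1)
cv2.imwrite('pics/s14g.png',b)
```

```text
(no output)
```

View pics/s14g.png

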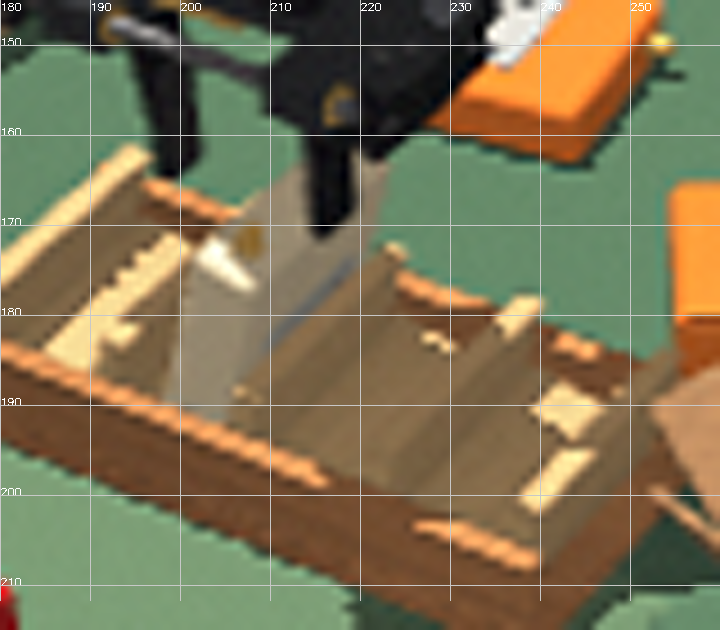

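Run:
```python
from plan import *
c=robot.camera('scene')
def f(p,q,w):
    M=R.from_quat(q).as_matrix();p=np.array(p)
    for s in(-1,1):
        for a in(0,.025): print(s,a,proj(c,p+M@np.array([a,s*(w/2+.005),0])))
print('s9');f([.5518,.2295,.0848],[.704,-.066,-.704,-.066],.03)
print('s2');f([.4758,-.1286,.3005],[-.705,-.052,.705,-.052],.0869)
print('s14');f([.527,-.2211,.1127],[.706,.045,-.705,.044],.0622)
b=cv2.resize(cv2.imread('pics/s2.png')[70:150,190:290],None,fx=7,fy=7,interpolation=cv2.INTER_CUBIC)
for x in range(190,290,10): cv2.putText(b,str(x),((x-190)*7,10),0,.35,(0,0,255),1)
for y in range(70,150,10): cv2.putText(b,str(y),(0,(y-70)*7),0,.35,(0,0,255),1);cv2.line(b,(0,(y-70)*7),(720,(y-70)*7),(200,200,200),1)
cv2.imwrite('pics/s2g.png',b)
```

```text
s9
-1 0 [[318.7166 238.6218]]
-1 0.025 [[317.9264 244.3176]]
1 0 [[308.9272 231.3839]]
1 0.025 [[308.2705 237.0716]]
s2
-1 0 [[249.7537 127.7964]]
-1 0.025 [[249.8213 134.5471]]
1 0 [[223.6796 119.8029]]
1 0.025 [[224.0479 126.4733]]
s14
-1 0 [[216.8336 170.9106]]
-1 0.025 [[217.2525 176.5816]]
1 0 [[199.9069 164.4965]]
1 0.025 [[200.4974 170.1324]]
```

View pics/s2g.png

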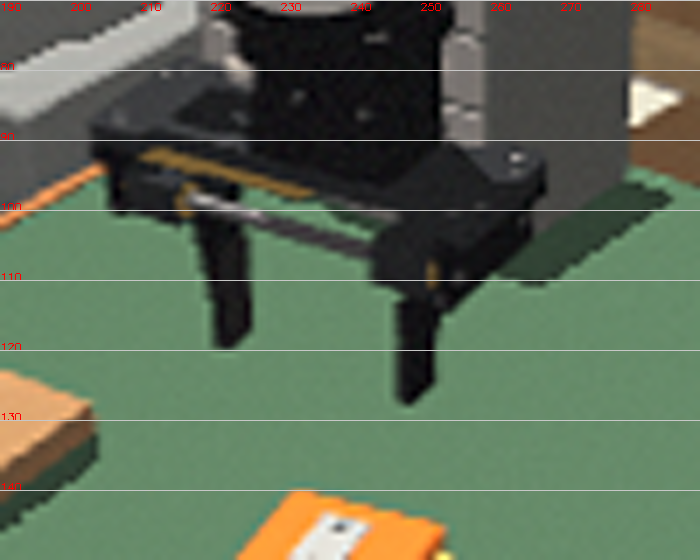

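Emit:
move_arm(
  commands=[
    [-1, -3, 0, 0, 0],
    [-1, -3, -2, 2, 0],
    [-1, -3, -3, 2, 0],
    [-1, -3, -3, 2, 0],
    [-1, -3, -3, 2, 0],
    [-1, -3, -3, 2, 0],
  ],
)

```text
time: 17.53
position: [0.5243, -0.2192, 0.114]
tool_rot: [-0.706, -0.045, 0.706, -0.044]
ft_force: [-0.1, 0.5, -0.6]
grip_width: 0.0847
```

Emit:
move_arm(
  commands=[
    [-1, 5, 0, 0, 0],
    [-1, 10, 0, 0, 0],
    [-1, 15, 0, 0, 0],
    [-1, 18, 0, 0, 0],
    [-1, 18, 0, 0, 0],
  ],
)

```text
time: 17.95
position: [0.5237, -0.2187, 0.095]
tool_rot: [-0.705, -0.045, 0.706, -0.044]
ft_force: [0.3, -0.1, -0.6]
grip_width: 0.0867
```

Run:
```python
from plan import *
go(T(RACK,[[0,-.022+.006,.095]])[0],RACK[2]+np.pi/2)
c=shot('scene','s15.png'); cv2.imwrite('pics/s15c.png',cv2.resize(cv2.imread('pics/s15.png')[145:215,180:260],None,fx=9,fy=8,interpolation=cv2.INTER_CUBIC))
```

```text
shift [ 0.   1.2 -0.1] turn -0.5 | at [ 0.5237 -0.2187  0.095 ] t 17.95 q6 0.85 w 0.0867 F [ 0.3 -0.1 -0.6]
```

View pics/s15c.png

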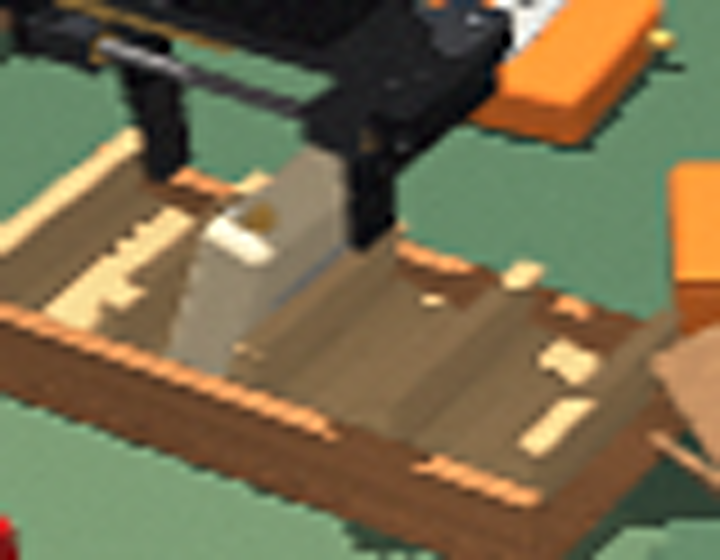

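Emit:
move_arm(
  commands=[
    [-0.3, 0, 0, 0, 0],
    [-0.3, 0, 0, 0, 0],
    [-0.3, 0, 0, 0, 0],
    [-0.3, 0, 0, 0, 0],
    [-0.3, 0, 0, 0, 0],
  ],
)

```text
time: 18.42
position: [0.5244, -0.2191, 0.0964]
tool_rot: [0.706, 0.045, -0.706, 0.045]
ft_force: [0.9, 0.9, 0.5]
grip_width: 0.062
```

Emit:
move_arm(
  commands=[
    [0.1, 0, 1, 0, 0],
    [0.1, 0, 3, 0, 0],
    [0.1, 0, 5, 0, 0],
    [0.1, 0, 6, 0, 0],
    [0.1, 0, 7, 0, 0],
  ],
)

```text
time: 18.83
position: [0.5253, -0.2264, 0.0962]
tool_rot: [0.706, 0.044, -0.706, 0.045]
ft_force: [-0.2, -0.4, -0.0]
grip_width: 0.0407
```

Run:
```python
from plan import *
go(T(RACK,[[0,-.022+.0,.095]])[0],RACK[2]+np.pi/2)
c=shot('scene','s16.png'); cv2.imwrite('pics/s16c.png',cv2.resize(cv2.imread('pics/s16.png')[145:215,180:260],None,fx=9,fy=8,interpolation=cv2.INTER_CUBIC))
```

```text
shift [ 1.2 -0.6  0.5] turn -0.5 | at [ 0.5253 -0.2264  0.0962] t 18.83 q6 0.84 w 0.0407 F [-0.2 -0.4 -0. ]
```

View pics/s16c.png

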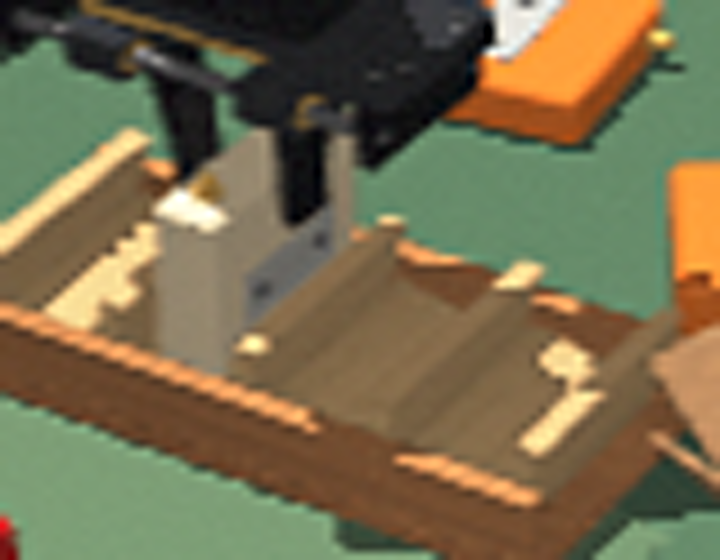

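Emit:
move_arm(
  commands=[
    [0.1, -4, 0, 0, 0],
    [0.1, -8, 0, 0, 0],
    [0.1, -8, 0, 0, 0],
  ],
)

```text
time: 19.13
position: [0.5257, -0.2264, 0.1051]
tool_rot: [0.706, 0.044, -0.705, 0.045]
ft_force: [0.4, -0.1, -0.7]
grip_width: 0.0393
```

Emit:
move_arm(
  commands=[
    [1, 0, 0, 0, 0],
    [1, 0, 0, 0, 0],
    [1, 0, 0, 0, 0],
    [1, 0, 0, 0, 0],
    [1, 0, 0, 0, 0],
    [1, 0, 0, 0, 0],
  ],
  newtons=10,
)

```text
time: 19.63
position: [0.5253, -0.2261, 0.1044]
tool_rot: [0.706, 0.044, -0.706, 0.045]
ft_force: [-0.3, 0.2, 2.3]
grip_width: 0.0302
```

Emit:
move_arm(
  commands=[
    [1, -5, 0, 0, 0],
    [1, -15, 0, 0, 0],
    [1, -30, 0, 0, 0],
    [1, -60, 0, 0, 0],
    [1, -100, 0, 0, 0],
    [1, -140, 0, 0, 0],
    [1, -180, 0, 0, 0],
    [1, -200, 0, 0, 0],
  ],
  newtons=22,
)

```text
time: 20.3
position: [0.5269, -0.2271, 0.3102]
tool_rot: [0.708, 0.043, -0.703, 0.046]
ft_force: [1.0, -1.0, -1.4]
grip_width: 0.0297
```

Run:
```python
from plan import *
C=[.545,.1995,-.1877]
go(T(C,[[0,-.03,.30]])[0],C[2]+np.pi/2)
c=shot('top','t17.png'); cv2.imwrite('pics/t17c.png',cv2.resize(cv2.imread('pics/t17.png')[130:240,120:270],None,fx=5,fy=5,interpolation=cv2.INTER_CUBIC))
c=shot('scene','s17.png'); cv2.imwrite('pics/s17c.png',cv2.resize(cv2.imread('pics/s17.png')[50:290,150:380],None,fx=3.2,fy=2.5,interpolation=cv2.INTER_CUBIC))
```

```text
shift [   8.4 -392.4  -62.4] turn 18.0 | at [ 0.5269 -0.2271  0.3102] t 20.3 q6 0.84 w 0.0297 F [ 1.  -1.  -1.4]
```

View pics/s17c.png

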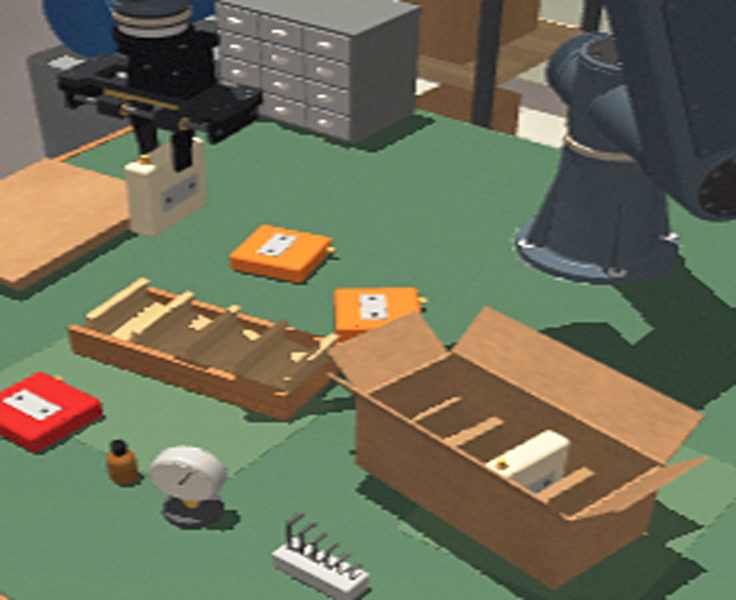

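View pics/t17c.png

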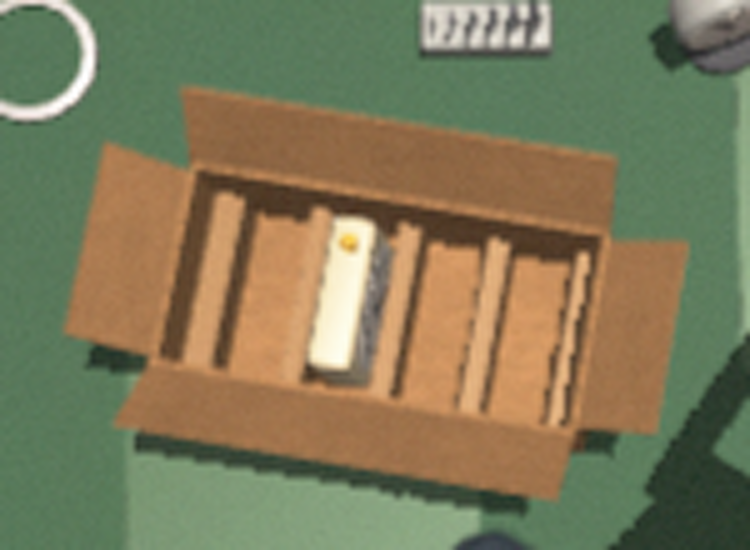

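Emit:
move_arm(
  commands=[
    [1, 0, -35, -5, 4],
    [1, 0, -75, -11, 9],
    [1, 0, -112, -17, 13],
    [1, 0, -150, -23, 17],
    [1, 0, -187, -29, 17],
    [1, 0, -225, -35, 17],
    [1, 0, -262, -41, 17],
    [1, 0, -300, -47, 17],
  ],
)

```text
time: 21.07
position: [0.5323, 0.0792, 0.3022]
tool_rot: [-0.703, 0.06, 0.706, 0.06]
ft_force: [0.8, 0.2, -2.7]
grip_width: 0.0299
```

Run:
```python
from plan import *
C=[.545,.1995,-.1877]
go(T(C,[[0,-.03,.30]])[0],C[2]+np.pi/2)
```

```text
shift [  2.2 -90.7   8.5] turn 1.0 | at [0.5323 0.0792 0.3022] t 21.07 q6 1.68 w 0.0299 F [ 0.8  0.2 -2.7]
```

Emit:
move_arm(
  commands=[
    [1, 0, -30, 3, 1],
    [1, 0, -60, 6, 1],
    [1, 0, -85, 8, 1],
    [1, 0, -90, 8, 1],
    [1, 0, -90, 8, 1],
    [1, 0, -90, 8, 1],
  ],
)

```text
time: 21.57
position: [0.5405, 0.1671, 0.3027]
tool_rot: [-0.703, 0.067, 0.705, 0.066]
ft_force: [-1.5, -0.4, -1.8]
grip_width: 0.0296
```

Run:
```python
from plan import *
C=[.545,.1995,-.1877]
go(T(C,[[0,-.03,.13]])[0],C[2]+np.pi/2)
c=shot('scene','s18.png'); cv2.imwrite('pics/s18c.png',cv2.resize(cv2.imread('pics/s18.png')[100:300,220:390],None,fx=4,fy=3))
```

```text
shift [172.7  -3.    1.1] turn 0.0 | at [0.5405 0.1671 0.3027] t 21.57 q6 1.86 w 0.0296 F [-1.5 -0.4 -1.8]
```

View pics/s18c.png

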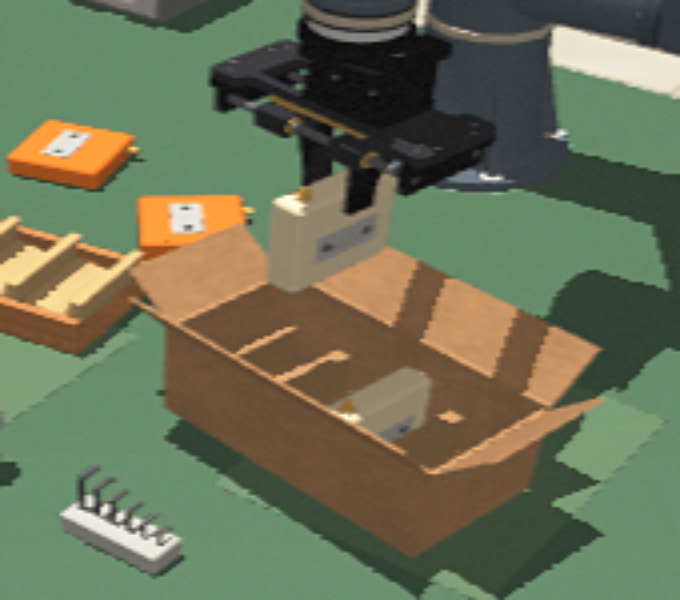

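Emit:
move_arm(
  commands=[
    [1, 20, -1, 1, 0],
    [1, 50, -1, 1, 0],
    [1, 80, -1, 1, 0],
    [1, 110, -1, 1, 0],
    [1, 140, -1, 1, 0],
    [1, 155, -1, 1, 0],
    [1, 165, -1, 1, 0],
    [1, 172, -1, 1, 0],
  ],
)

```text
time: 22.28
position: [0.5404, 0.1673, 0.131]
tool_rot: [-0.703, 0.067, 0.705, 0.067]
ft_force: [-0.4, -0.2, -2.2]
grip_width: 0.03
```

Emit:
move_arm(
  commands=[
    [1, 10, 0, 0, 0],
    [1, 20, 0, 0, 0],
    [1, 25, 0, 0, 0],
    [1, 30, 0, 0, 0],
    [1, 33, 0, 0, 0],
    [1, 36, 0, 0, 0],
    [1, 36, 0, 0, 0],
  ],
)

```text
time: 22.87
position: [0.5406, 0.1688, 0.096]
tool_rot: [-0.704, 0.066, 0.704, 0.066]
ft_force: [-0.1, 0.4, -1.8]
grip_width: 0.03
```

Run:
```python
from plan import *
C=[.545,.1995,-.1877]
go(T(C,[[0,-.03,.085]])[0],C[2]+np.pi/2)
c=shot('scene','s19.png'); cv2.imwrite('pics/s19c.png',cv2.resize(cv2.imread('pics/s19.png')[170:260,260:350],None,fx=8,fy=6.6,interpolation=cv2.INTER_CUBIC))
```

```text
shift [11.  -1.   1.4] turn -0.0 | at [0.5406 0.1688 0.096 ] t 22.87 q6 1.86 w 0.03 F [-0.1  0.4 -1.8]
```

View pics/s19c.png

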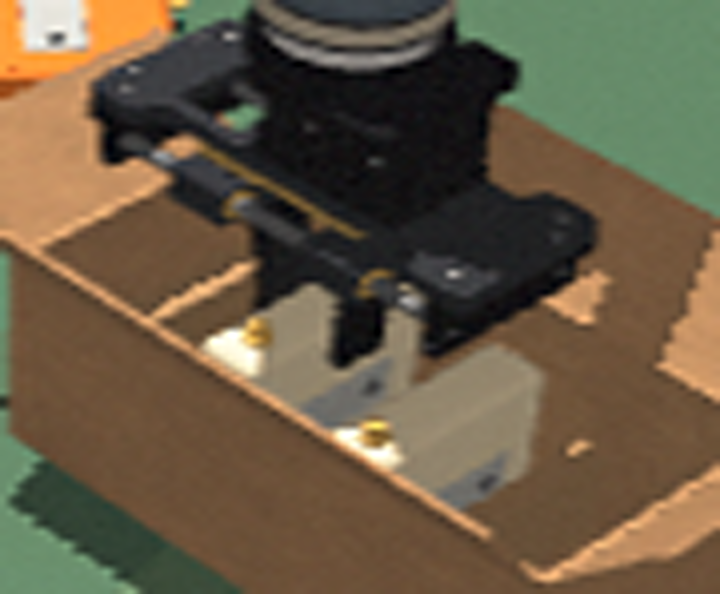

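Emit:
move_arm(
  commands=[
    [1, 2, 0, 0, 0],
    [1, 4, 0, 0, 0],
    [1, 6, 0, 0, 0],
    [1, 6, 0, 0, 0],
  ],
)

```text
time: 23.25
position: [0.5405, 0.1687, 0.0899]
tool_rot: [-0.704, 0.066, 0.704, 0.066]
ft_force: [0.1, 0.3, -2.1]
grip_width: 0.0297
```

Emit:
move_arm(
  commands=[
    [1, 1, 0, 0, 0],
    [1, 2, 0, 0, 0],
    [1, 3, 0, 0, 0],
    [1, 3, 0, 0, 0],
  ],
)

```text
time: 23.58
position: [0.5406, 0.1687, 0.087]
tool_rot: [-0.704, 0.066, 0.704, 0.066]
ft_force: [-0.3, 0.3, -3.0]
grip_width: 0.0297
```

Emit:
move_arm(
  commands=[
    [1, 1, 0, 0, 0],
    [1, 2, 0, 0, 0],
    [1, 3, 0, 0, 0],
    [1, 3, 0, 0, 0],
  ],
)

```text
time: 23.92
position: [0.5406, 0.1687, 0.084]
tool_rot: [-0.704, 0.066, 0.704, 0.066]
ft_force: [0.1, 0.1, -2.7]
grip_width: 0.0301
```

Emit:
move_arm(
  commands=[
    [1, 1, 0, 0, 0],
    [1, 2, 0, 0, 0],
    [1, 3, 0, 0, 0],
    [1, 3, 0, 0, 0],
  ],
)

```text
time: 24.25
position: [0.5406, 0.1687, 0.081]
tool_rot: [-0.704, 0.066, 0.704, 0.066]
ft_force: [-0.8, 0.2, -3.0]
grip_width: 0.0299
```

Run:
```python
from plan import *
c=shot('scene','s20.png'); cv2.imwrite('pics/s20c.png',cv2.resize(cv2.imread('pics/s20.png')[170:260,260:350],None,fx=8,fy=6.6,interpolation=cv2.INTER_CUBIC))
```

```text
(no output)
```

View pics/s20c.png

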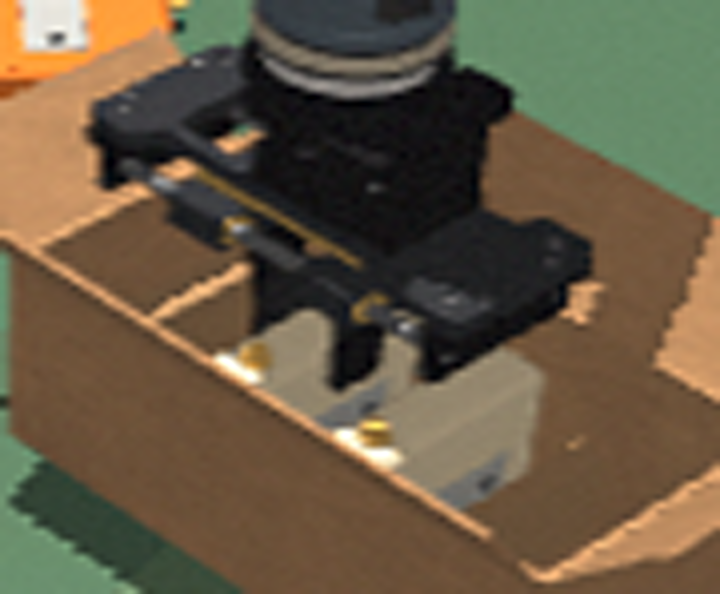

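Emit:
move_arm(
  commands=[
    [1, 1, 0, 0, 0],
    [1, 2, 0, 0, 0],
    [1, 2, 0, 0, 0],
  ],
)

```text
time: 24.55
position: [0.5406, 0.1687, 0.079]
tool_rot: [-0.704, 0.066, 0.704, 0.066]
ft_force: [0.1, -0.5, -2.4]
grip_width: 0.0301
```

Run:
```python
from plan import *
C=[.545,.1995,-.1877]
c=robot.camera('scene')
for y in(.03,-.03): print(proj(c,T(C,[[.032,y,.104],[.032,y,.114]])).tolist())
```

```text
[[306.99133907422663, 235.3346326869429], [307.2567964101151, 232.96936456456723]]
[[292.5681799000801, 224.51645465220628], [292.7543910895302, 222.15868770418388]]
```

Emit:
move_arm(
  commands=[
    [1, 1, 0, 0, 0],
    [1, 2, 0, 0, 0],
    [1, 2, 0, 0, 0],
  ],
)

```text
time: 24.85
position: [0.5409, 0.1687, 0.0786]
tool_rot: [0.704, -0.066, -0.704, -0.066]
ft_force: [-2.1, -0.7, 7.5]
grip_width: 0.0298
```

Emit:
move_arm(
  commands=[
    [1, 1, 0, 0, 0],
    [1, 2, 0, 0, 0],
    [1, 2, 0, 0, 0],
  ],
)

```text
time: 25.1
position: [0.5408, 0.1682, 0.0783]
tool_rot: [0.704, -0.066, -0.704, -0.066]
ft_force: [-4.9, -2.3, 17.3]
grip_width: 0.0295
```

Emit:
move_arm(
  commands=[
    [0, -2, 0, 0, 0],
    [0, -3, 0, 0, 0],
    [0, -3, 0, 0, 0],
    [0, -3, 0, 0, 0],
    [0, -3, 0, 0, 0],
  ],
)

```text
time: 25.52
position: [0.5407, 0.1687, 0.0779]
tool_rot: [-0.704, 0.066, 0.704, 0.066]
ft_force: [0.1, -0.6, 0.8]
grip_width: 0.0427
```

Emit:
move_arm(
  commands=[
    [0, -10, 0, 0, 0],
    [0, -40, 0, 0, 0],
    [0, -80, 0, 0, 0],
    [0, -120, 0, 0, 0],
    [0, -160, 0, 0, 0],
    [0, -200, 0, 0, 0],
    [0, -210, 35, 0, 0],
    [0, -210, 75, 0, 0],
  ],
)

```text
time: 26.18
position: [0.5296, 0.0961, 0.2936]
tool_rot: [0.708, -0.064, -0.7, -0.065]
ft_force: [0.4, -0.8, -0.2]
grip_width: 0.0436
```

Emit:
move_arm(
  commands=[
    [1, 0, 40, 0, 0],
    [1, 0, 80, 0, 0],
    [1, 0, 120, 0, 0],
    [1, 0, 130, 0, 0],
    [1, 0, 130, 0, 0],
  ],
)

```text
time: 26.6
position: [0.502, -0.0353, 0.2887]
tool_rot: [0.704, -0.068, -0.704, -0.068]
ft_force: [0.5, 0.7, 0.8]
grip_width: 0.0182
```

Run:
```python
from plan import *
C=[.545,.1995,-.1877]
def g(n,c,b,f,o):
    x0,y0,x1,y1=b; im=cv2.resize(cv2.imread('pics/'+n)[y0:y1,x0:x1],None,fx=f,fy=f,interpolation=cv2.INTER_CUBIC)
    for L in ([[.066,.136,.122],[.066,-.136,.122],[-.066,-.136,.122],[-.066,.136,.122]],):
        q=((proj(c,T(C,L))-[x0,y0]+.5)*f).astype(int); cv2.polylines(im,[q],True,(255,0,255),1)
    cv2.imwrite('pics/'+o,im)
t=shot('top','t21.png');s=shot('scene','s21.png')
g('t21.png',t,(125,130,270,240),5,'t21c.png');g('s21.png',s,(240,160,380,290),5,'s21c.png')
go(T(C,[[0,-.25,.20]])[0],C[2]+np.pi/2)
```

```text
shift [88.5 14.4  1.4] turn -0.1 | at [ 0.5024 -0.0323  0.2885] t 26.7 q6 1.47 w 0.0098 F [ 0.4  0.  -0.3]
```

View pics/s21c.png

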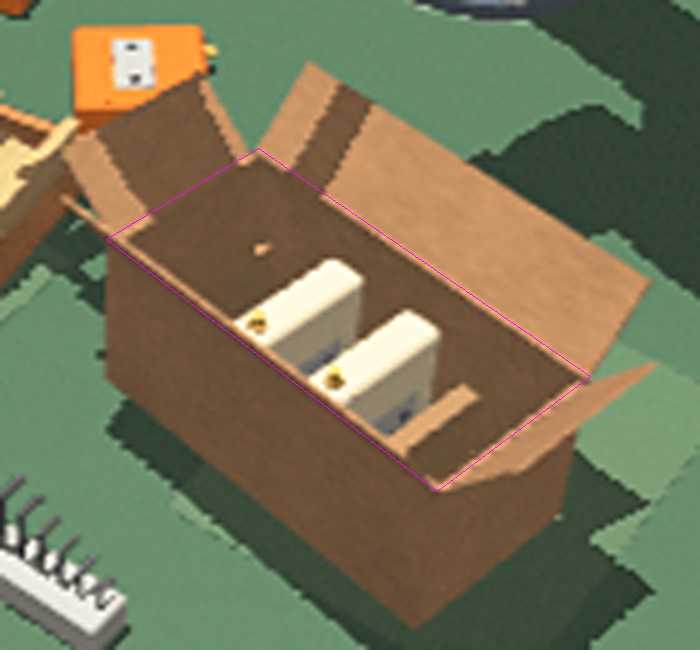

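View pics/t21c.png

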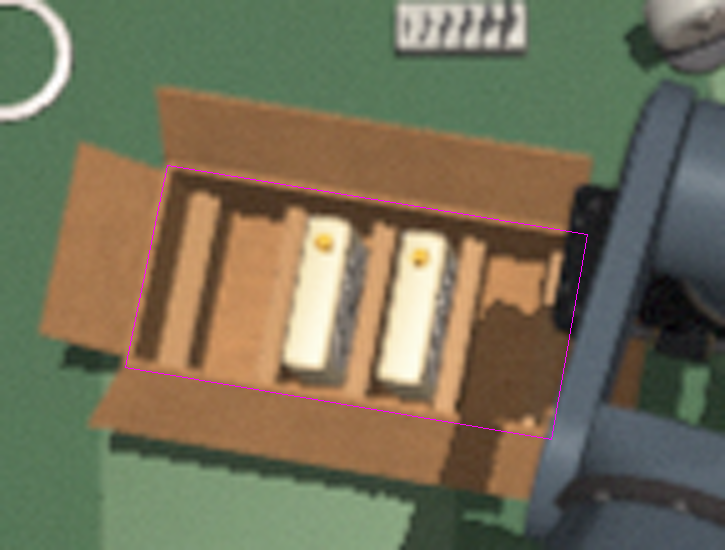

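Emit:
move_arm(
  commands=[
    [1, 30, 14, 1, 0],
    [1, 70, 14, 1, 0],
    [1, 105, 14, 1, 0],
    [1, 125, 14, 1, 0],
    [1, 130, 14, 1, 0],
    [1, 130, 14, 1, 0],
    [1, 130, 14, 1, 0],
  ],
)

```text
time: 27.28
position: [0.4999, -0.0453, 0.159]
tool_rot: [0.705, -0.066, -0.704, -0.066]
ft_force: [-0.4, 0.2, 0.4]
grip_width: 0.0003
```

```bash
cat >> plan.py <<'E'
C=[.545,.1995,-.1877]
def view(tag,tb=(125,130,270,240),sb=(240,150,380,290)):
    ims=[]
    for n,b in(('top',tb),('scene',sb)):
        c=shot(n,tag+n+'.png'); x0,y0,x1,y1=b
        ims.append(cv2.resize(cv2.imread('pics/'+tag+n+'.png')[y0:y1,x0:x1],(396,400 if n=='scene' else 300),interpolation=cv2.INTER_CUBIC))
    ims[0]=cv2.copyMakeBorder(ims[0],0,100,0,0,cv2.BORDER_CONSTANT)
    cv2.imwrite('pics/'+tag+'.png',np.hstack(ims))
def loc():
    o,M=state();p=o['position'];c,s=np.cos(C[2]),np.sin(C[2]);d=p[:2]-C[:2]
    print('local',np.array([c*d[0]+s*d[1],-s*d[0]+c*d[1],p[2]])*1e3)
E
python3 - <<'E'
from plan import *
loc(); go(T(C,[[0,-.136,.16]])[0],C[2]+np.pi/2); view('f1')
E
```

```text
local [   1.3859 -248.9554  158.9818]
 shift [  -1.  -113.     1.2] turn 0.1 | at [ 0.4999 -0.0453  0.159 ] t 27.28 q6 1.44 w 0.0003 F [-0.4  0.2  0.4]
```

View pics/f1.png

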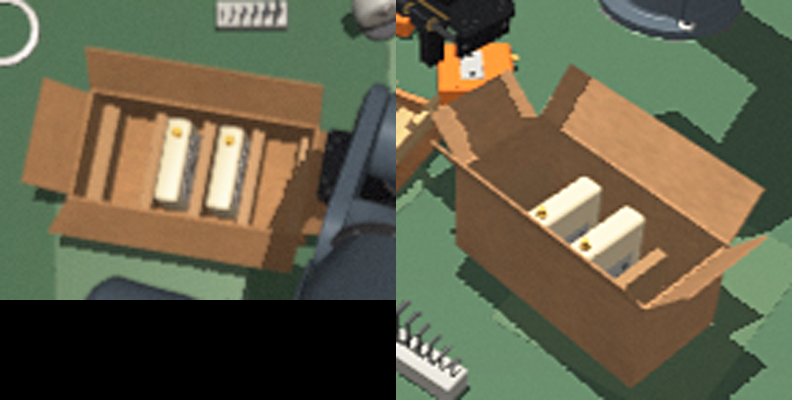

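Emit:
move_arm(
  commands=[
    [1, 7, -15, 1, 0],
    [1, 7, -35, 1, 0],
    [1, 7, -50, 1, 0],
    [1, 7, -65, 1, 0],
    [1, 7, -80, 1, 0],
    [1, 7, -95, 1, 0],
    [1, 7, -105, 1, 0],
    [1, 7, -115, 1, 0],
  ],
)

```text
time: 28.05
position: [0.5263, 0.0514, 0.1627]
tool_rot: [0.711, -0.073, -0.698, -0.05]
ft_force: [-20.5, -58.6, 79.4]
grip_width: 0.0007
```

Run:
```python
from plan import *
loc(); view('f2')
```

```text
local [   9.2408 -149.0002  162.6609]
```

View pics/f2.png

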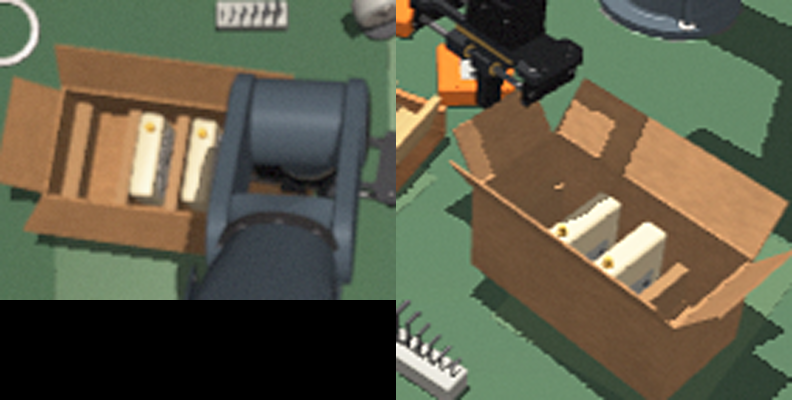

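Emit:
move_arm(
  commands=[
    [1, -10, 10, 0, 0],
    [1, -30, 20, 0, 0],
    [1, -50, 40, 0, 0],
    [1, -60, 60, 0, 0],
    [1, -60, 90, 0, 0],
    [1, -60, 120, 0, 0],
    [1, -60, 150, 0, 0],
    [1, -60, 150, 0, 0],
  ],
)

```text
time: 28.82
position: [0.4923, -0.0852, 0.2134]
tool_rot: [0.706, -0.069, -0.702, -0.067]
ft_force: [0.3, 0.1, 0.7]
grip_width: 0.0004
```

Run:
```python
from plan import *
loc(); 
import cv2
for n,b in(('top',(120,130,290,240)),('scene',(230,150,390,290))):
    c=shot(n,'f3'+n+'.png');x0,y0,x1,y1=b;f=5 if n=='scene' else 4.6
    im=cv2.resize(cv2.imread('pics/f3'+n+'.png')[y0:y1,x0:x1],None,fx=f,fy=f,interpolation=cv2.INTER_CUBIC)
    for x in range(x0//10*10+10,x1,10): cv2.putText(im,str(x),(int((x-x0)*f)-8,10),0,.35,(255,255,255),1);cv2.line(im,(int((x-x0)*f),12),(int((x-x0)*f),18),(255,255,255),1)
    for y in range(y0//10*10+10,y1,10): cv2.putText(im,str(y),(0,int((y-y0)*f)),0,.35,(255,255,255),1)
    cv2.imwrite('pics/f3'+n+'g.png',im)
```

```text
local [   1.3036 -289.5414  213.4132]
```

View pics/f3topg.png

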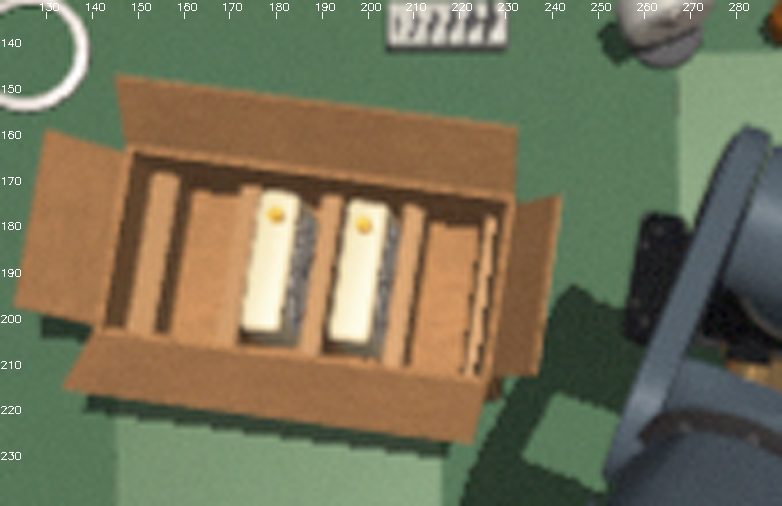

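View pics/f3sceneg.png

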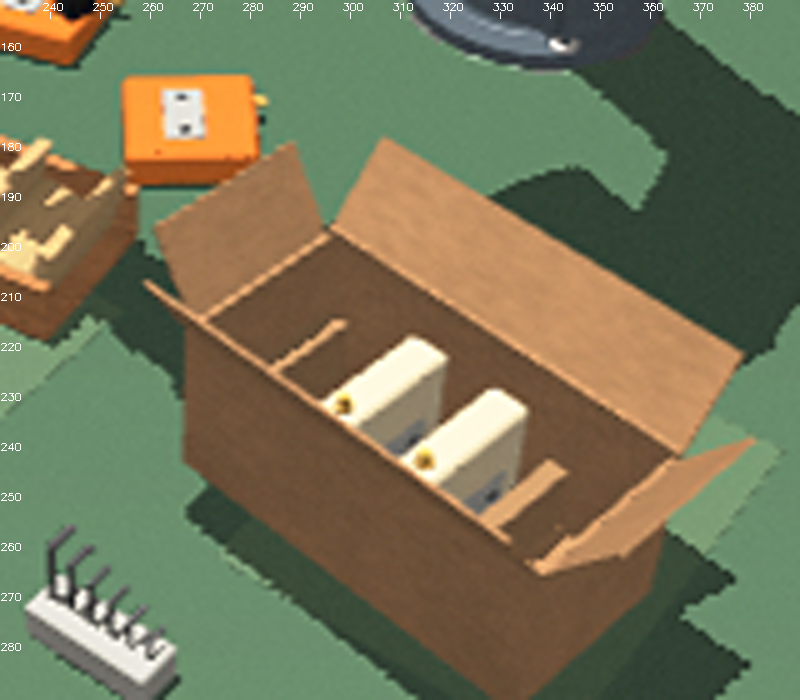

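Run:
```python
import cv2
cv2.imwrite('pics/f2z.png',cv2.resize(cv2.imread('pics/f2scene.png')[140:215,235:325],None,fx=8.5,fy=8,interpolation=cv2.INTER_CUBIC))
```

```text
(no output)
```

View pics/f2z.png

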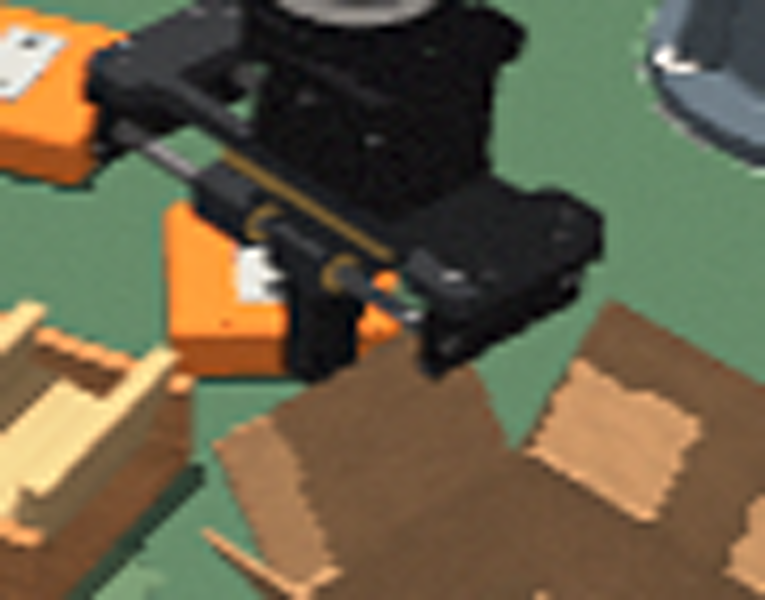

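Run:
```python
from plan import *
s=robot.camera('scene');t=robot.camera('top')
X=.066;Y=.136
o=[(t,(X-.003,Y-.003,.122),(148.7,162.6)),(t,(X-.003,-Y+.003,.122),(231.3,173.5)),(t,(-X+.003,Y-.003,.122),(141.7,201.3)),(t,(-X+.003,-Y+.003,.122),(225.4,212.6)),
(s,(X,Y,.122),(338,265)),(s,(X,-Y,.122),(268.6,214)),(s,(X,-Y,0),(266.8,242.4)),(s,(-X,Y,.122),(366.6,241)),(s,(-X,-Y,.122),(296,195.8)),(s,(-X,Y,0),(360,268.4))]
p,e=fit(o,C); print('carton',p,e)
```

```text
carton [ 0.5534  0.2315 -0.1551] [[-0.8245 -0.1624]
 [-0.9077 -0.1458]
 [-0.7118 -0.0444]
 [-0.7583 -0.0975]
 [-0.6175 -0.1214]
 [-1.6312  0.2059]
 [-0.4894 -0.7847]
 [-0.0187 -0.7034]
 [ 0.4626 -1.0374]
 [-0.1528 -0.5699]]
```

```bash
sed -i 's/^C=.*/C=[.5534,.2315,-.155]/' plan.py
python3 - <<'E'
from plan import *
loc(); go(T(C,[[0,-.215,.135]])[0],C[2]+np.pi/2)
E
```

```text
local [ -12.9011 -317.2445  212.1668]
 shift [  77.2 -102.6   -9.4] turn -1.9 | at [ 0.4917 -0.0799  0.2122] t 29.02 q6 1.37 w 0.0003 F [-0.2  0.4 -0.8]
```

Emit:
move_arm(
  commands=[
    [1, 25, -30, -5, -2],
    [1, 50, -60, -9, -2],
    [1, 77, -80, -9, -2],
    [1, 77, -98, -9, -2],
    [1, 77, -98, -9, -2],
    [1, 77, -98, -9, -2],
  ],
)

```text
time: 29.52
position: [0.5186, 0.0161, 0.1342]
tool_rot: [-0.705, 0.053, 0.705, 0.053]
ft_force: [-0.0, 0.3, 0.2]
grip_width: 0.0003
```

Run:
```python
from plan import *
loc(); view('f4',(115,130,290,240))
```

```text
local [  -1.1623 -218.2023  134.1588]
```

View pics/f4.png

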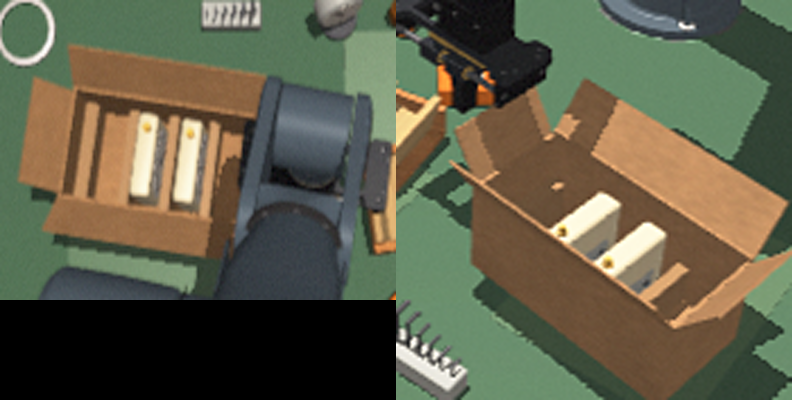

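Emit:
move_arm(
  commands=[
    [1, 0, -8, 0, 0],
    [1, 0, -16, 0, 0],
    [1, 0, -24, 0, 0],
    [1, 0, -32, 0, 0],
    [1, 0, -40, 0, 0],
    [1, 0, -48, 0, 0],
  ],
)

```text
time: 30.12
position: [0.5262, 0.0621, 0.1347]
tool_rot: [0.705, -0.054, -0.705, -0.054]
ft_force: [-0.5, -1.3, 1.4]
grip_width: 0.0007
```

Run:
```python
from plan import *
loc(); view('f5',(115,130,290,240),(240,130,340,230))
```

```text
local [  -0.7022 -171.5891  134.6554]
```

View pics/f5.png

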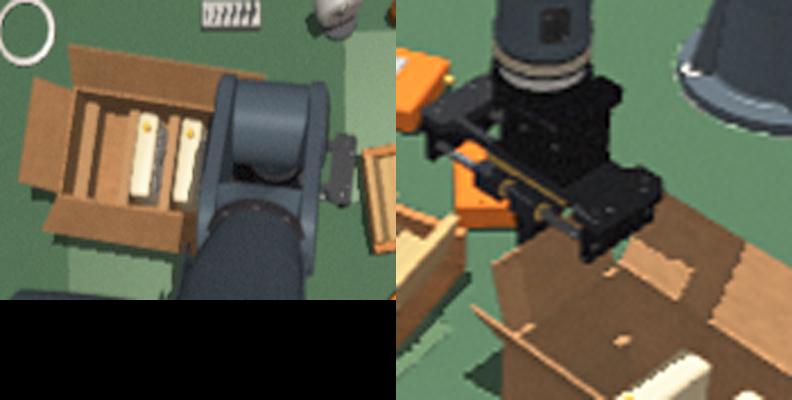

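Emit:
move_arm(
  commands=[
    [1, 0, -6, 0, 0],
    [1, 0, -12, 0, 0],
    [1, 0, -18, 0, 0],
    [1, 0, -24, 0, 0],
  ],
)

```text
time: 30.55
position: [0.5295, 0.0858, 0.1341]
tool_rot: [-0.705, 0.054, 0.705, 0.054]
ft_force: [0.1, -0.1, 0.2]
grip_width: 0.0007
```

Emit:
move_arm(
  commands=[
    [1, 0, -6, 0, 0],
    [1, 0, -12, 0, 0],
    [1, 0, -18, 0, 0],
    [1, 0, -24, 0, 0],
  ],
)

```text
time: 30.88
position: [0.533, 0.1096, 0.1341]
tool_rot: [-0.705, 0.054, 0.705, 0.054]
ft_force: [-1.3, -1.7, 0.5]
grip_width: 0.0003
```

Run:
```python
from plan import *
loc(); view('f6',(115,130,290,240),(240,130,340,230))
```

```text
local [  -1.2975 -123.6038  134.1218]
```

View pics/f6.png

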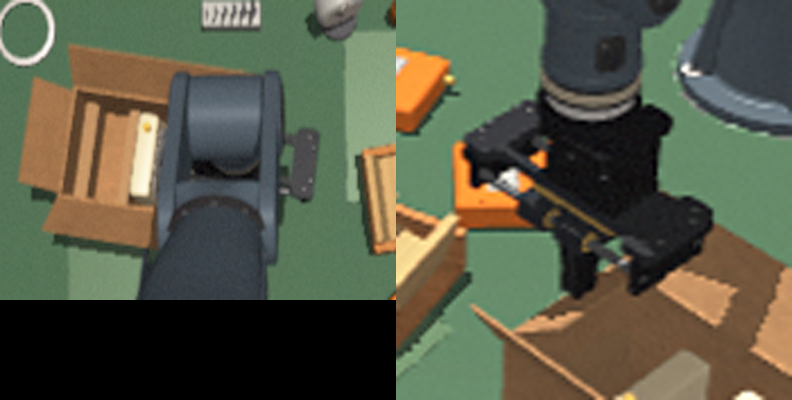

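Emit:
move_arm(
  commands=[
    [1, 0, -8, 0, 0],
    [1, 0, -16, 0, 0],
    [1, 0, -22, 0, 0],
    [1, 0, -22, 0, 0],
  ],
)

```text
time: 31.32
position: [0.5368, 0.1322, 0.1343]
tool_rot: [0.705, -0.053, -0.705, -0.054]
ft_force: [-0.5, 0.9, 0.3]
grip_width: 0.0005
```

Emit:
move_arm(
  commands=[
    [1, 2, 0, 0, 0],
    [1, 4, 0, 0, 0],
    [1, 6, 0, 0, 0],
    [1, 6, 0, 0, 0],
  ],
)

```text
time: 31.65
position: [0.5362, 0.1305, 0.1277]
tool_rot: [-0.705, 0.054, 0.705, 0.054]
ft_force: [-0.7, -0.2, -0.6]
grip_width: 0.0005
```

Emit:
move_arm(
  commands=[
    [1, 1, 0, 0, 0],
    [1, 2, 0, 0, 0],
    [1, 3, 0, 0, 0],
    [1, 3, 0, 0, 0],
  ],
)

```text
time: 31.98
position: [0.5364, 0.1306, 0.1251]
tool_rot: [-0.705, 0.054, 0.705, 0.054]
ft_force: [0.9, -0.4, -0.1]
grip_width: 0.0005
```

Run:
```python
from plan import *
loc(); view('f7',(115,130,290,240),(250,150,350,250))
```

```text
local [  -1.1775 -102.2766  125.0642]
```

View pics/f7.png

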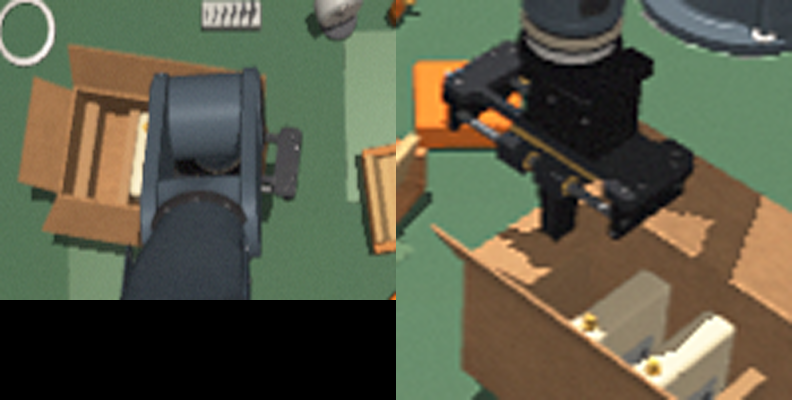

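Emit:
move_arm(
  commands=[
    [1, 0, -8, 0, 0],
    [1, 1, -12, 0, 0],
    [1, 2, -12, 0, 0],
    [1, 3, -12, 0, 0],
    [1, 3, -12, 0, 0],
  ],
)

```text
time: 32.5
position: [0.5382, 0.1429, 0.122]
tool_rot: [-0.705, 0.054, 0.705, 0.054]
ft_force: [-0.0, -0.0, -0.2]
grip_width: 0.0003
```

Emit:
move_arm(
  commands=[
    [1, 1, 0, 0, 0],
    [1, 2, 0, 0, 0],
    [1, 2, 0, 0, 0],
  ],
)

```text
time: 32.75
position: [0.5382, 0.1425, 0.12]
tool_rot: [-0.705, 0.054, 0.705, 0.054]
ft_force: [-0.3, -0.1, 0.9]
grip_width: 0.0005
```

Emit:
move_arm(
  commands=[
    [1, 1, 0, 0, 0],
    [1, 2, 0, 0, 0],
    [1, 2, 0, 0, 0],
  ],
)

```text
time: 33.0
position: [0.5382, 0.1426, 0.1181]
tool_rot: [-0.705, 0.054, 0.705, 0.054]
ft_force: [0.7, 0.2, -0.8]
grip_width: 0.0001
```

Emit:
move_arm(
  commands=[
    [1, 1, 0, 0, 0],
    [1, 2, 0, 0, 0],
    [1, 3, 0, 0, 0],
    [1, 3, 0, 0, 0],
  ],
)

```text
time: 33.33
position: [0.5384, 0.1427, 0.1161]
tool_rot: [0.705, -0.054, -0.705, -0.054]
ft_force: [-1.9, 0.3, 5.6]
grip_width: 0.0005
```

Run:
```python
from plan import *
loc(); view('f8',(115,130,290,240),(260,170,340,250))
```

```text
local [ -1.1484 -90.105  116.1408]
```

View pics/f8.png

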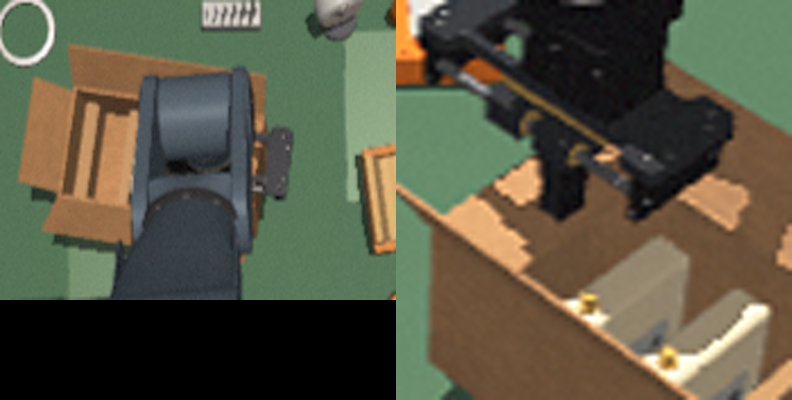

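Emit:
move_arm(
  commands=[
    [1, -20, 0, 0, 0],
    [1, -60, 0, 0, 0],
    [1, -100, 0, 0, 0],
    [1, -130, -20, 0, 0],
    [1, -130, -60, 0, 0],
    [1, -130, -100, 0, 0],
    [1, -130, -140, 0, 0],
    [1, -130, -180, 0, 0],
  ],
)

```text
time: 34.1
position: [0.5658, 0.322, 0.2456]
tool_rot: [0.705, -0.054, -0.705, -0.054]
ft_force: [0.3, -0.5, -0.1]
grip_width: 0.0003
```

Emit:
move_arm(
  commands=[
    [1, 0, -40, 0, 0],
    [1, 0, -80, 0, 0],
    [1, 0, -120, 0, 0],
    [1, 0, -160, 0, 0],
    [1, 0, -165, 0, 0],
    [1, 0, -165, 0, 0],
  ],
)

```text
time: 34.6
position: [0.59, 0.4862, 0.2436]
tool_rot: [-0.705, 0.053, 0.705, 0.053]
ft_force: [-0.3, -0.2, 0.0]
grip_width: 0.0003
```

Run:
```python
from plan import *
loc(); go(T(C,[[0,.24,.128]])[0],C[2]+np.pi/2)
for n,b in(('top',(90,130,260,240)),('scene',(250,150,410,290))):
    c=shot(n,'f9'+n+'.png');x0,y0,x1,y1=b;f=5 if n=='scene' else 4.6
    im=cv2.resize(cv2.imread('pics/f9'+n+'.png')[y0:y1,x0:x1],None,fx=f,fy=f,interpolation=cv2.INTER_CUBIC)
    q=((proj(c,T(C,[[.066,.136,.122],[.066,-.136,.122],[-.066,-.136,.122],[-.066,.136,.122]]))-[x0,y0]+.5)*f).astype(int); cv2.polylines(im,[q],True,(255,0,255),1)
    cv2.imwrite('pics/f9'+n+'g.png',im)
```

```text
local [ -3.151  257.2734 243.6021]
 shift [115.6  17.2  -3.1] turn 0.3 | at [0.59   0.4862 0.2436] t 34.6 q6 2.26 w 0.0003 F [-0.3 -0.2  0. ]
```

View pics/f9topg.png

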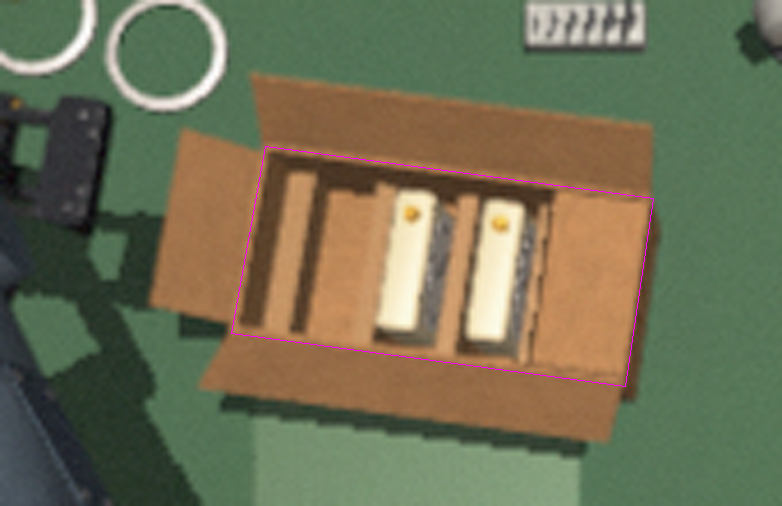

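View pics/f9sceneg.png

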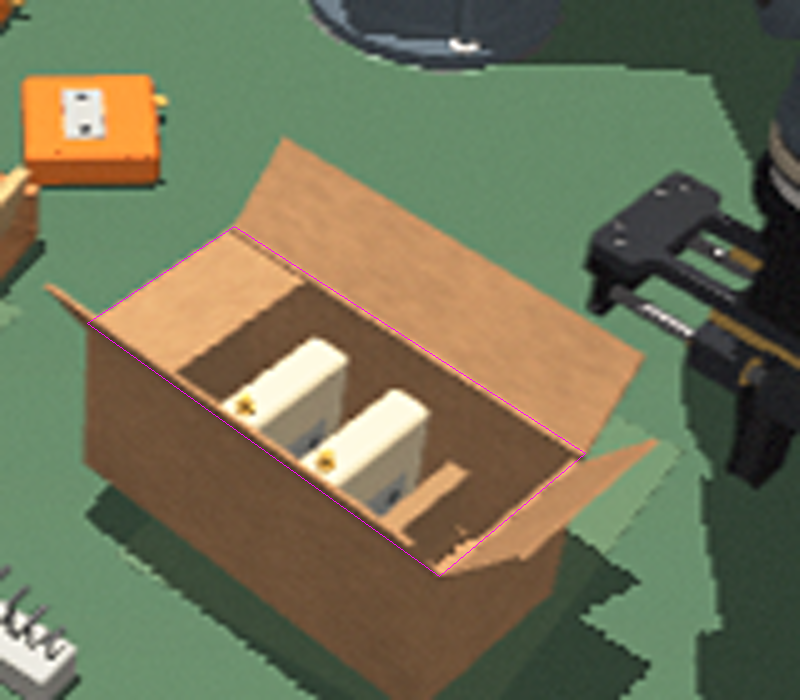

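Emit:
move_arm(
  commands=[
    [1, 30, 12, -3, 0],
    [1, 70, 12, -3, 0],
    [1, 105, 12, -3, 0],
    [1, 119, 12, -3, 0],
    [1, 119, 12, -3, 0],
    [1, 119, 12, -3, 0],
  ],
)

```text
time: 35.2
position: [0.5926, 0.4701, 0.1266]
tool_rot: [-0.705, 0.055, 0.705, 0.054]
ft_force: [-0.4, 0.9, 1.0]
grip_width: 0.0007
```

Emit:
move_arm(
  commands=[
    [1, 0, 10, 0, 0],
    [1, 0, 20, 0, 0],
    [1, 0, 28, 0, 0],
    [1, 0, 36, 0, 0],
    [1, 0, 44, 0, 0],
  ],
)

```text
time: 35.62
position: [0.5856, 0.4268, 0.1276]
tool_rot: [0.706, -0.054, -0.704, -0.054]
ft_force: [-0.1, 0.4, 0.2]
grip_width: 0.0003
```

Run:
```python
from plan import *
loc(); view('f10',(90,130,260,240),(300,180,400,280))
```

```text
local [  1.6717 197.961  127.5898]
```

View pics/f10.png

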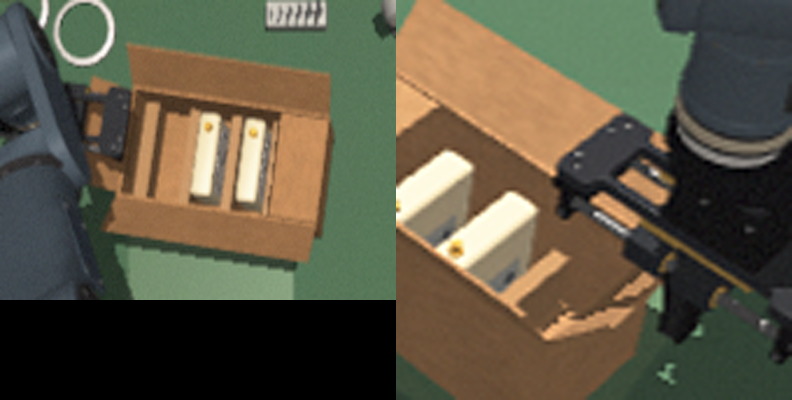

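Emit:
move_arm(
  commands=[
    [1, 0, 6, 1, 0],
    [1, 0, 12, 1, 0],
    [1, 0, 18, 1, 0],
    [1, 0, 24, 1, 0],
  ],
)

```text
time: 36.05
position: [0.5821, 0.4063, 0.1286]
tool_rot: [0.707, -0.052, -0.703, -0.055]
ft_force: [0.2, 0.8, 1.8]
grip_width: 0.0002
```

Emit:
move_arm(
  commands=[
    [1, 0, 6, 0, 0],
    [1, 0, 12, 0, 0],
    [1, 0, 18, 0, 0],
    [1, 0, 24, 0, 0],
  ],
)

```text
time: 36.38
position: [0.5764, 0.3794, 0.1255]
tool_rot: [-0.704, 0.055, 0.706, 0.054]
ft_force: [0.1, 0.6, 0.9]
grip_width: 0.0006
```

Emit:
move_arm(
  commands=[
    [1, 0, 6, 0, 0],
    [1, 0, 12, 0, 0],
    [1, 0, 18, 0, 0],
    [1, 0, 24, 0, 0],
  ],
)

```text
time: 36.72
position: [0.5734, 0.3562, 0.1262]
tool_rot: [0.705, -0.054, -0.705, -0.054]
ft_force: [0.1, 1.1, 0.9]
grip_width: 0.0001
```

Run:
```python
from plan import *
loc(); view('f11',(90,130,260,240),(290,170,390,270))
```

```text
local [  0.4672 126.2553 126.23  ]
```

View pics/f11.png

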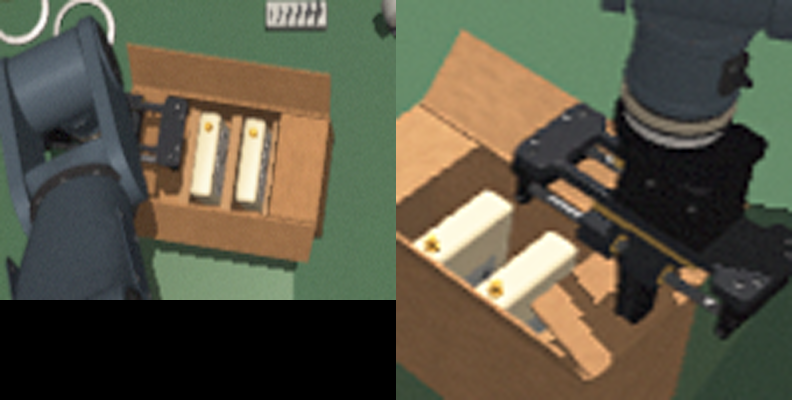

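Emit:
move_arm(
  commands=[
    [1, 0, 8, 0, 0],
    [1, 0, 16, 0, 0],
    [1, 0, 24, 0, 0],
    [1, 0, 34, 0, 0],
    [1, 0, 36, 0, 0],
  ],
)

```text
time: 37.23
position: [0.5672, 0.319, 0.1261]
tool_rot: [-0.705, 0.055, 0.705, 0.054]
ft_force: [-0.5, 0.8, -0.4]
grip_width: 0.0005
```

Emit:
move_arm(
  commands=[
    [1, 2, 0, 0, 0],
    [1, 4, 0, 0, 0],
    [1, 6, 0, 0, 0],
    [1, 7, 0, 0, 0],
    [1, 7, 0, 0, 0],
  ],
)

```text
time: 37.65
position: [0.5677, 0.3214, 0.1187]
tool_rot: [-0.705, 0.054, 0.705, 0.054]
ft_force: [-0.5, -0.1, -0.3]
grip_width: 0.0005
```

Emit:
move_arm(
  commands=[
    [1, 1, 0, 0, 0],
    [1, 2, 0, 0, 0],
    [1, 3, 0, 0, 0],
    [1, 3, 0, 0, 0],
  ],
)

```text
time: 37.98
position: [0.5678, 0.3213, 0.1163]
tool_rot: [-0.705, 0.054, 0.705, 0.054]
ft_force: [-0.3, -0.5, 0.3]
grip_width: 0.0003
```

Emit:
move_arm(
  commands=[
    [1, 1, 0, 0, 0],
    [1, 2, 0, 0, 0],
    [1, 2, 0, 0, 0],
  ],
)

```text
time: 38.23
position: [0.5679, 0.3214, 0.116]
tool_rot: [0.705, -0.054, -0.705, -0.054]
ft_force: [-3.2, -0.8, 9.7]
grip_width: 0.0005
```

Emit:
move_arm(
  commands=[
    [1, -30, 0, 0, 0],
    [1, -70, 0, 0, 0],
    [1, -110, 0, 0, 0],
    [1, -130, 20, 15, 0],
    [1, -130, 45, 45, 0],
    [1, -130, 70, 75, 0],
    [1, -130, 90, 110, 0],
    [1, -130, 90, 145, 0],
  ],
)

```text
time: 38.9
position: [0.4084, 0.2516, 0.244]
tool_rot: [-0.705, 0.056, 0.705, 0.055]
ft_force: [0.2, 0.6, -0.1]
grip_width: 0.0003
```

Run:
```python
from plan import *
loc(); go(T(C,[[-.175,0,.25]])[0],C[2]+np.pi/2)
for n,b in(('top',(90,130,260,240)),('scene',(250,150,410,290))):
    c=shot(n,'f12'+n+'.png');x0,y0,x1,y1=b;f=5 if n=='scene' else 4.6
    im=cv2.resize(cv2.imread('pics/f12'+n+'.png')[y0:y1,x0:x1],None,fx=f,fy=f,interpolation=cv2.INTER_CUBIC)
    q=((proj(c,T(C,[[.066,.136,.122],[.066,-.136,.122],[-.066,-.136,.122],[-.066,.136,.122]]))-[x0,y0]+.5)*f).astype(int); cv2.polylines(im,[q],True,(255,0,255),1)
    cv2.imwrite('pics/f12'+n+'g.png',im)
```

```text
local [-146.3413   -2.5339  244.0334]
 shift [-5.9 -2.5 28.7] turn -0.1 | at [0.4084 0.2516 0.244 ] t 38.9 q6 2.05 w 0.0003 F [ 0.2  0.6 -0.1]
```

View pics/f12topg.png

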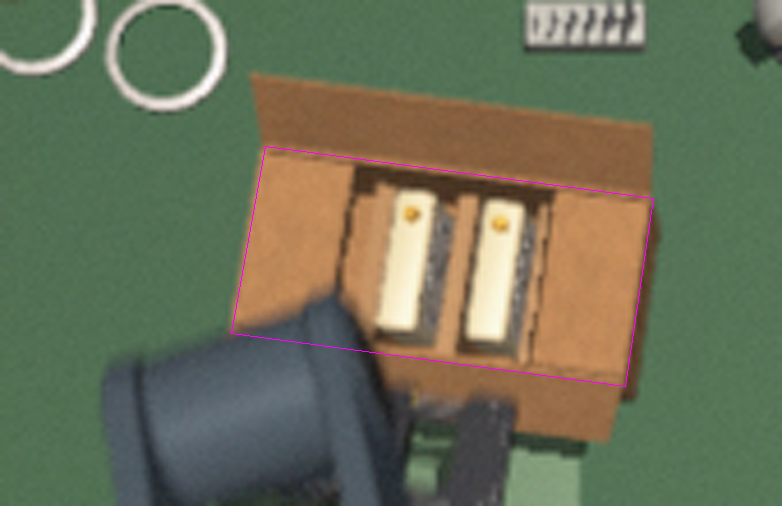

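View pics/f12sceneg.png

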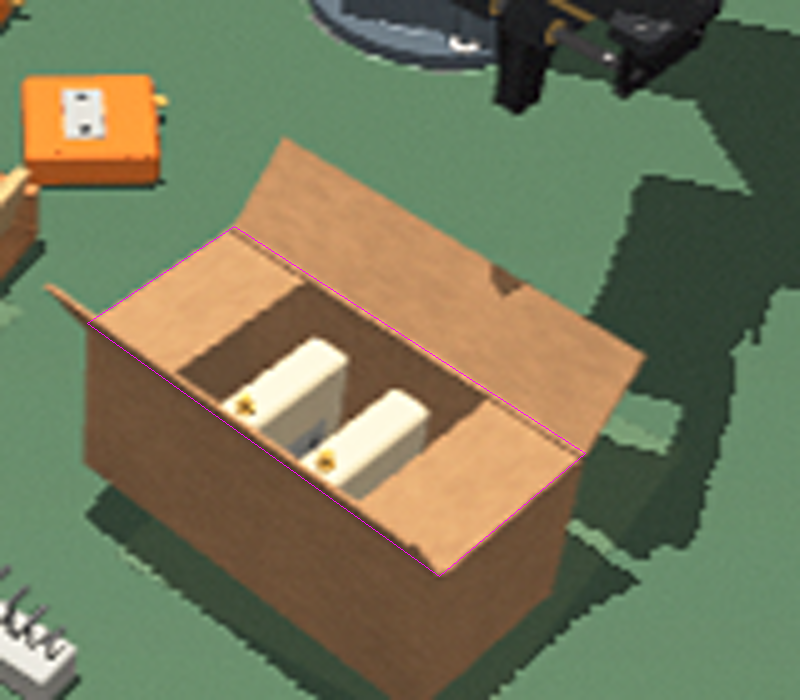

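Emit:
move_arm(
  commands=[
    [1, 0, 0, 14, 0],
    [1, 20, 0, 28, 0],
    [1, 60, 0, 28, 0],
    [1, 100, 0, 28, 0],
    [1, 115, 0, 28, 0],
    [1, 115, 0, 28, 0],
    [1, 115, 0, 28, 0],
  ],
)

```text
time: 39.58
position: [0.3837, 0.259, 0.1287]
tool_rot: [-0.705, 0.054, 0.705, 0.054]
ft_force: [-0.2, -0.4, 0.2]
grip_width: 0.0005
```

Emit:
move_arm(
  commands=[
    [1, 0, 0, -10, 0],
    [1, 0, 0, -20, 0],
    [1, 0, 0, -30, 0],
    [1, 0, 0, -40, 0],
    [1, 0, 0, -48, 0],
  ],
)

```text
time: 40.0
position: [0.4333, 0.2513, 0.1302]
tool_rot: [0.706, -0.054, -0.704, -0.055]
ft_force: [-0.3, 0.1, -0.4]
grip_width: 0.0007
```

Run:
```python
from plan import *
loc(); view('f13',(90,130,260,240),(260,150,400,290))
```

```text
local [-121.7108    1.0411  130.2325]
```

View pics/f13.png

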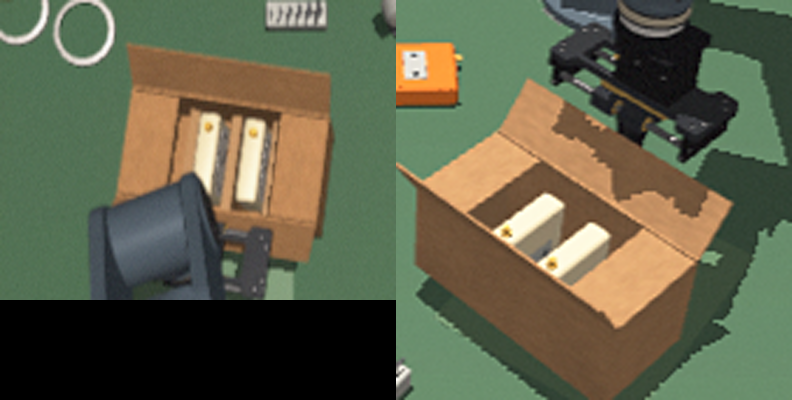

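Emit:
move_arm(
  commands=[
    [1, 2, 0, -6, 0],
    [1, 2, 0, -12, 0],
    [1, 2, 0, -18, 0],
    [1, 2, 0, -24, 0],
  ],
)

```text
time: 40.43
position: [0.4546, 0.2476, 0.1272]
tool_rot: [-0.705, 0.054, 0.705, 0.054]
ft_force: [-1.6, 0.1, 1.4]
grip_width: 0.0004
```

Emit:
move_arm(
  commands=[
    [1, 0, 0, -6, 0],
    [1, 0, 0, -12, 0],
    [1, 0, 0, -18, 0],
    [1, 0, 0, -24, 0],
  ],
)

```text
time: 40.77
position: [0.4779, 0.244, 0.1272]
tool_rot: [-0.704, 0.054, 0.706, 0.054]
ft_force: [-4.4, 2.4, 4.2]
grip_width: 0.0005
```

Emit:
move_arm(
  commands=[
    [1, 0, 0, -6, 0],
    [1, 0, 0, -12, 0],
    [1, 0, 0, -18, 0],
    [1, 0, 0, -24, 0],
  ],
)

```text
time: 41.1
position: [0.503, 0.2402, 0.1273]
tool_rot: [0.706, -0.054, -0.704, -0.054]
ft_force: [-1.4, -0.1, 0.6]
grip_width: -0.0001
```

Run:
```python
from plan import *
loc(); view('f14',(90,130,260,240),(260,150,400,290))
```

```text
local [-51.1103   0.8254 127.2948]
```

View pics/f14.png

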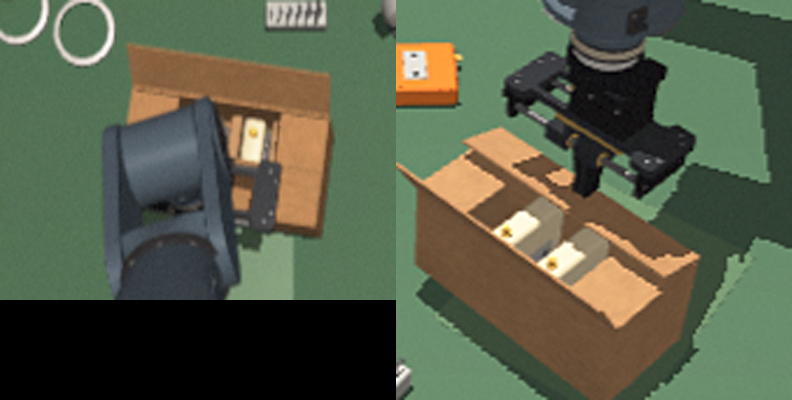

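Emit:
move_arm(
  commands=[
    [1, 0, 0, -6, 0],
    [1, 0, 0, -12, 0],
    [1, 0, 0, -18, 0],
    [1, 0, 0, -24, 0],
    [1, 0, 0, -24, 0],
  ],
)

```text
time: 41.62
position: [0.5277, 0.2365, 0.1275]
tool_rot: [0.706, -0.054, -0.704, -0.055]
ft_force: [0.4, -0.3, 0.2]
grip_width: 0.0001
```

Emit:
move_arm(
  commands=[
    [1, 1, 0, 0, 0],
    [1, 3, 0, 0, 0],
    [1, 5, 0, 0, 0],
    [1, 5, 0, 0, 0],
  ],
)

```text
time: 41.95
position: [0.525, 0.2367, 0.1218]
tool_rot: [-0.705, 0.054, 0.705, 0.054]
ft_force: [0.3, -0.4, 0.4]
grip_width: 0.0004
```

Emit:
move_arm(
  commands=[
    [1, 1, 0, 0, 0],
    [1, 2, 0, 0, 0],
    [1, 2, 0, 0, 0],
  ],
)

```text
time: 42.2
position: [0.5251, 0.2367, 0.1203]
tool_rot: [-0.705, 0.054, 0.705, 0.054]
ft_force: [-1.1, -0.3, 2.6]
grip_width: 0.0005
```

Emit:
move_arm(
  commands=[
    [1, 1, 0, 0, 0],
    [1, 2, 0, 0, 0],
    [1, 2, 0, 0, 0],
  ],
)

```text
time: 42.45
position: [0.5252, 0.2366, 0.1202]
tool_rot: [0.705, -0.054, -0.705, -0.054]
ft_force: [-4.0, -1.0, 13.1]
grip_width: 0.0007
```

Emit:
move_arm(
  commands=[
    [1, -30, 0, 0, 0],
    [1, -70, 0, 0, 0],
    [1, -110, 0, 0, 0],
    [1, -130, 0, -30, 0],
    [1, -130, 0, -70, 0],
    [1, -130, 0, -110, 0],
    [1, -130, 0, -150, 0],
    [1, -130, 0, -190, 0],
  ],
)

```text
time: 43.12
position: [0.7146, 0.2075, 0.2484]
tool_rot: [0.705, -0.054, -0.705, -0.054]
ft_force: [0.7, 0.3, 0.9]
grip_width: 0.0007
```

Run:
```python
from plan import *
loc(); go(T(C,[[.18,0,.25]])[0],C[2]+np.pi/2)
for n,b in(('top',(90,130,260,240)),('scene',(250,150,410,290))):
    c=shot(n,'f15'+n+'.png');x0,y0,x1,y1=b;f=5 if n=='scene' else 4.6
    im=cv2.resize(cv2.imread('pics/f15'+n+'.png')[y0:y1,x0:x1],None,fx=f,fy=f,interpolation=cv2.INTER_CUBIC)
    q=((proj(c,T(C,[[.066,.136,.122],[.066,-.136,.122],[-.066,-.136,.122],[-.066,.136,.122]]))-[x0,y0]+.5)*f).astype(int); cv2.polylines(im,[q],True,(255,0,255),1)
    cv2.imwrite('pics/f15'+n+'g.png',im)
```

```text
local [162.9548   1.1271 248.382 ]
 shift [ -1.6   1.2 -17. ] turn 0.1 | at [0.7146 0.2075 0.2484] t 43.12 q6 1.86 w 0.0007 F [0.7 0.3 0.9]
```

View pics/f15topg.png

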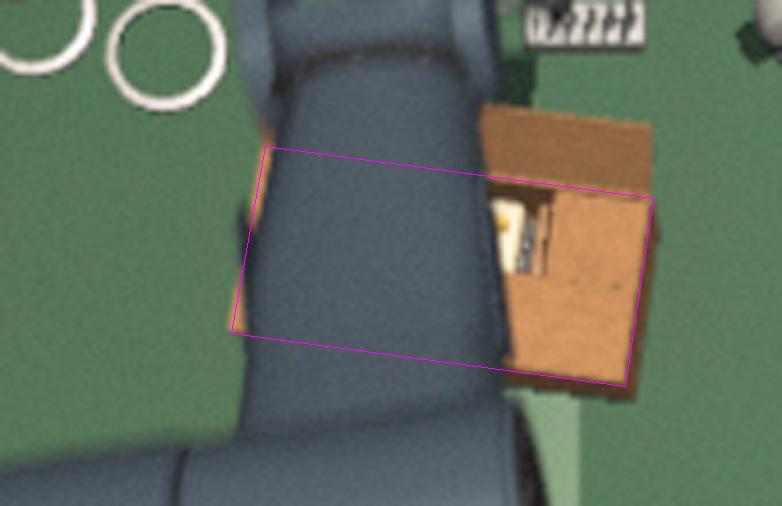

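View pics/f15sceneg.png

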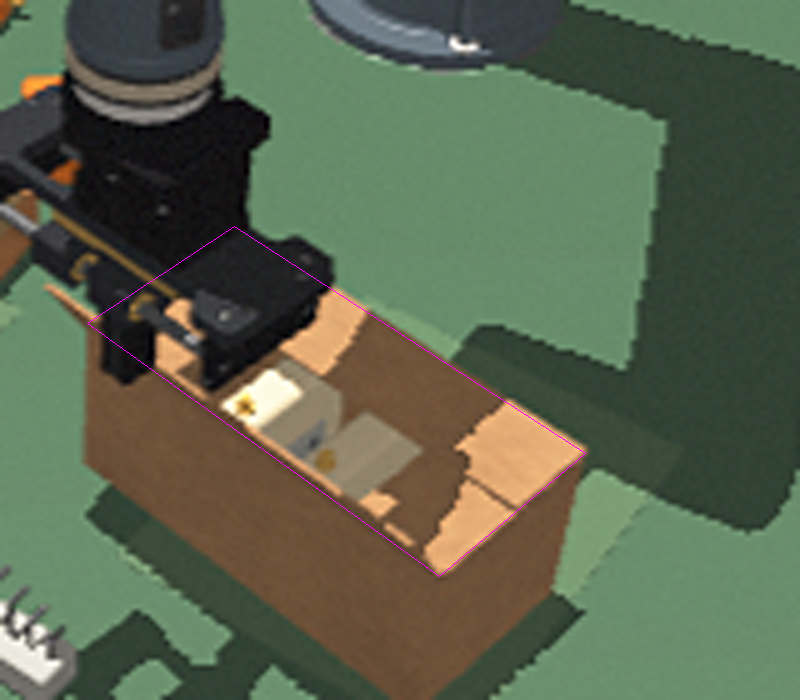

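Emit:
move_arm(
  commands=[
    [1, 0, 0, -14, 0],
    [1, 20, 0, -14, 0],
    [1, 60, 0, -14, 0],
    [1, 100, 0, -14, 0],
    [1, 120, 0, -14, 0],
    [1, 120, 0, -14, 0],
    [1, 120, 0, -14, 0],
  ],
)

```text
time: 43.8
position: [0.7256, 0.2056, 0.1265]
tool_rot: [-0.704, 0.054, 0.706, 0.054]
ft_force: [0.4, 0.1, 1.1]
grip_width: 0.0004
```

Emit:
move_arm(
  commands=[
    [1, 0, 0, 10, 0],
    [1, 0, 0, 20, 0],
    [1, 0, 0, 30, 0],
    [1, 0, 0, 40, 0],
    [1, 0, 0, 50, 0],
  ],
)

```text
time: 44.22
position: [0.6794, 0.2138, 0.1322]
tool_rot: [0.707, -0.053, -0.703, -0.055]
ft_force: [0.9, -0.1, 0.2]
grip_width: 0.0001
```

Run:
```python
from plan import *
loc(); view('f16',(90,130,260,240),(240,150,380,290))
```

```text
local [127.2525   1.93   132.1669]
```

View pics/f16.png

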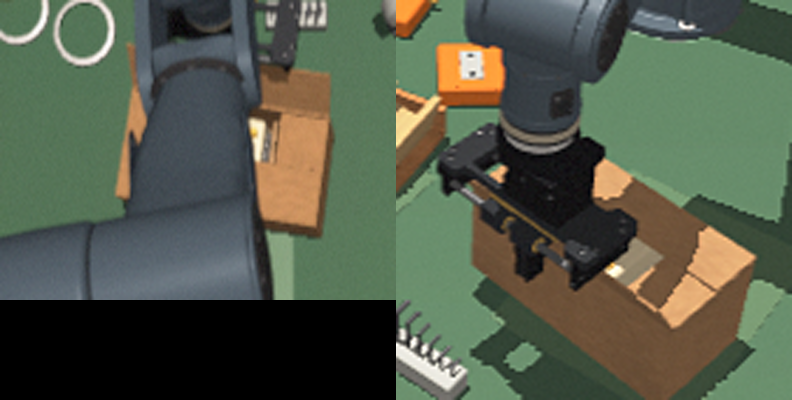

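Emit:
move_arm(
  commands=[
    [1, 2, 0, 6, 0],
    [1, 2, 0, 12, 0],
    [1, 2, 0, 18, 0],
    [1, 2, 0, 24, 0],
  ],
)

```text
time: 44.65
position: [0.6544, 0.2169, 0.1269]
tool_rot: [0.706, -0.054, -0.704, -0.054]
ft_force: [1.1, 0.7, 0.6]
grip_width: 0.0003
```

Emit:
move_arm(
  commands=[
    [1, 0, 0, 6, 0],
    [1, 0, 0, 12, 0],
    [1, 0, 0, 18, 0],
    [1, 0, 0, 24, 0],
  ],
)

```text
time: 44.98
position: [0.6309, 0.2204, 0.1265]
tool_rot: [0.706, -0.054, -0.704, -0.054]
ft_force: [4.4, -0.6, -0.3]
grip_width: 0.0005
```

Emit:
move_arm(
  commands=[
    [1, 0, 0, 6, 0],
    [1, 0, 0, 12, 0],
    [1, 0, 0, 18, 0],
    [1, 0, 0, 24, 0],
  ],
)

```text
time: 45.32
position: [0.6051, 0.2243, 0.1261]
tool_rot: [-0.704, 0.054, 0.706, 0.054]
ft_force: [0.4, 0.4, 1.2]
grip_width: 0.0007
```

Run:
```python
from plan import *
loc(); view('f17',(90,130,260,240),(240,150,380,290))
```

```text
local [ 52.1677   0.8845 126.0949]
```

View pics/f17.png

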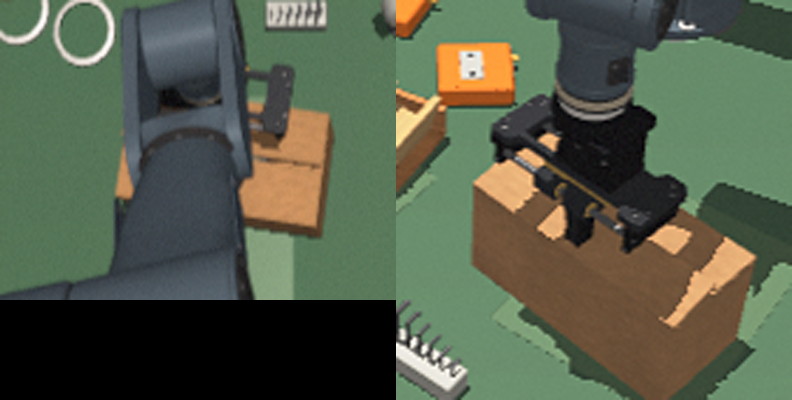

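Emit:
move_arm(
  commands=[
    [1, 0, 0, 6, 0],
    [1, 0, 0, 12, 0],
    [1, 0, 0, 18, 0],
    [1, 0, 0, 23, 0],
    [1, 0, 0, 23, 0],
  ],
)

```text
time: 45.83
position: [0.5818, 0.2279, 0.126]
tool_rot: [-0.704, 0.054, 0.706, 0.054]
ft_force: [-1.4, 0.0, 0.7]
grip_width: 0.0003
```

Emit:
move_arm(
  commands=[
    [1, 1, 0, 0, 0],
    [1, 3, 0, 0, 0],
    [1, 4, 0, 0, 0],
    [1, 4, 0, 0, 0],
  ],
)

```text
time: 46.17
position: [0.5838, 0.2276, 0.1218]
tool_rot: [-0.705, 0.054, 0.705, 0.054]
ft_force: [-0.4, -0.3, 0.6]
grip_width: 0.0005
```

Emit:
move_arm(
  commands=[
    [1, 1, 0, 0, 0],
    [1, 2, 0, 0, 0],
    [1, 2, 0, 0, 0],
  ],
)

```text
time: 46.42
position: [0.5839, 0.2276, 0.1204]
tool_rot: [0.705, -0.054, -0.705, -0.054]
ft_force: [-0.6, -0.3, 0.8]
grip_width: 0.0003
```

Emit:
move_arm(
  commands=[
    [1, 1, 0, 0, 0],
    [1, 2, 0, 0, 0],
    [1, 2, 0, 0, 0],
  ],
)

```text
time: 46.67
position: [0.584, 0.2276, 0.1202]
tool_rot: [0.705, -0.054, -0.705, -0.054]
ft_force: [-2.7, -0.6, 10.2]
grip_width: 0.0005
```

Flat and firm. I retreat up and aside to look.

Emit:
move_arm(
  commands=[
    [1, -30, 0, 0, 0],
    [1, -70, 0, 0, 0],
    [1, -110, 0, 0, 0],
    [1, -150, 0, 0, 0],
    [1, -160, 40, 0, 0],
    [1, -160, 80, 0, 0],
    [1, -160, 120, 0, 0],
    [1, -160, 160, 0, 0],
  ],
)

```text
time: 47.33
position: [0.559, 0.0683, 0.2788]
tool_rot: [0.706, -0.054, -0.705, -0.054]
ft_force: [-0.0, 0.1, 0.1]
grip_width: 0.0006
```

Emit:
move_arm(
  commands=[
    [1, 0, 40, 0, 0],
    [1, 0, 80, 0, 0],
    [1, 0, 120, 0, 0],
    [1, 0, 160, 0, 0],
    [1, 0, 180, 0, 0],
    [1, 0, 180, 0, 0],
    [1, 0, 180, 0, 0],
    [1, 0, 180, 0, 0],
  ],
)

```text
time: 48.0
position: [0.5318, -0.1078, 0.2781]
tool_rot: [-0.705, 0.054, 0.705, 0.054]
ft_force: [0.1, -0.4, 0.4]
grip_width: 0.001
```

Run:
```python
from plan import *
for n,b in(('top',(110,110,290,240)),('scene',(170,130,380,300))):
    c=shot(n,'z'+n+'.png');x0,y0,x1,y1=b;f=3.5 if n=='scene' else 4.2
    im=cv2.resize(cv2.imread('pics/z'+n+'.png')[y0:y1,x0:x1],None,fx=f,fy=f,interpolation=cv2.INTER_CUBIC)
    cv2.imwrite('pics/z'+n+'g.png',im)
print(state()[0]['time'])
```

```text
48.1
```

View pics/ztopg.png

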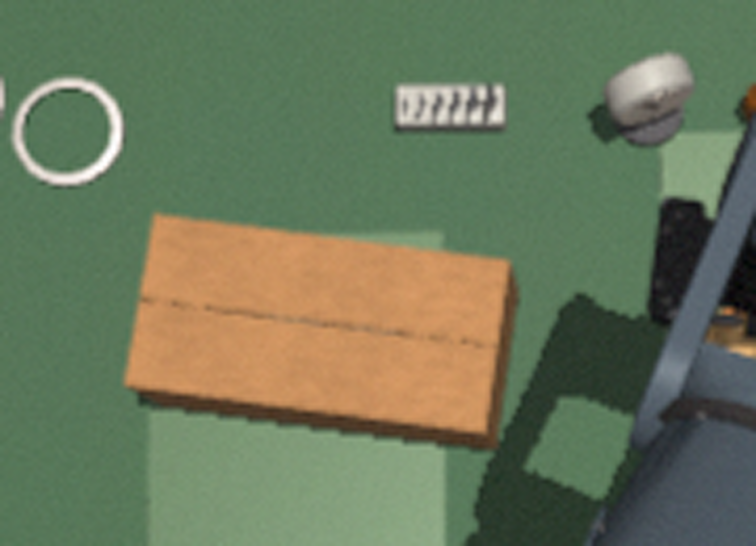

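View pics/zsceneg.png

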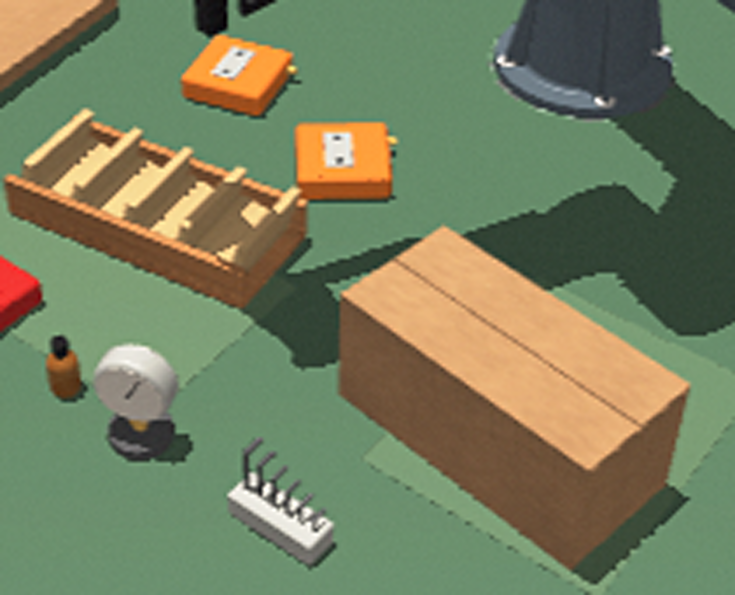

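The carton is closed and flat, the rack is empty, and the bystanders are where they were.

```bash
python3 -c "
from rig import robot
print(robot.hand_in())"
```

```text
the job is handed in; nothing more can be done
None
```

The job is done and handed in at about 48 s. Both gauges that stood in the rack are in the two middle carton cells, on edge with the spigot up. The end flaps were folded flat first, then the two long flaps over them.

**Last checks:**
- The pictures before closing showed both gauges upright in separate cells. Each end flap showed flat before I started the long ones.
- The final pictures show the lid flat and the rack empty. The orange gauges, ref_gauge, vial and hex_holder look untouched, and so does what shows of the red gauge.

**What went wrong on the way:**
- **First try at the second gauge:** it slipped out of the grip, with up to about 45 N up on the fingers. The gauge stayed in its slot, and a lower grip then held.
- **First push on the right end flap:** it jammed, with about 101 N at the wrist against the limit of 120 N. That slid the carton about 3 cm and turned it slightly. I backed off, measured the carton again and finished with light forces. I think the fingertips took that load rather than the gripper's body, but I could not confirm it. If it was the body, the 40 N limit was passed.
- **Fingertip position:** the fingertips sat roughly level with the TCP reading, not 25 mm ahead of it as stated. This probably caused both slips.

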